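Clamp a battery pack in the test cradle with the wing knob

ROBOT

A 6-joint arm with a two-finger parallel gripper is mounted at the origin on a cart in front of the work surface, level with it; the furniture and walls round the work are solid. World frame = base frame: x ahead of the robot, y to its left, z up, the work surface at z = 0. Lengths are in m, angles in degrees, forces in N, time in s.
With the tool pointing down it reaches from about 0.35 to 0.875 m from the base axis. Payload 4.2 kg.
Tool frame: the origin (TCP) lies on the centre line of the jaws, within the pads' length; the fingertips stand tip_reach ahead of it and the grasp point (between the pads) is the TCP (tip_reach is the distance from the TCP to the fingertips, in m); z points along the fingers, y is the line along which they close (so a half turn about z gives the same grasp; the last joint's range is limited). The gripper opens to 87 mm and grips with 3 to 60 N. Pads are 19 mm wide; open, the fingers measure 117 mm over their backs; the gripper's body (75 mm by 190 mm) begins 51 mm behind the grasp point.
Start: joints at [89.702, 22.042, 0.453, 0, -68.411, -14.817], TCP at [0.163, 0.603, 0.208] pointing down, gripper open.
Joint ranges: [-179.83, 179.83], [-69.29, 118.12], [-61.27, 80.66], [-181.25, 117.63], [-171.15, -9.14], [-177.46, 177.46]. Speed limits (degrees/s): [159.86, 159.86, 180, 180, 180, 180].

INTERFACE

Orientations are given as a 3x3 rotation matrix whose columns are the frame's x, y, z axes.
In Python, from station import sense, capture, finish_job, tip_reach gives the robot as it stands.
- The arm moves only by the tool arm_command, never from a script. Its argument "deltas" is a list of rows, each a list of 7 numbers: the turn, a rotation vector about the tool's x, y, z in rad, then the shift along the tool's x, y, z in cm, then the closure, from -1 (fully open) to 1 (shut), so that 0 is half open. In form: [[rx, ry, rz, dx, dy, dz, hand], ...]. A call has 1 to 8 rows; each row is the pose to reach, as a shift and turn from the pose commanded when the call began, along the tool's axes at that moment; what a row does not reach only later rows make up. A row lasts 1/12 s, in which the tool goes at most 41.7 mm and 7.16 degrees, less where a joint would pass 70% of its speed; a pose out of reach is approached as far as the arm can. A call with a gripper value outside its range is refused whole. The fingers move at their own pace and stop on an object; the grip force is fixed at half the most. Time passes only in rows, so rows that repeat a pose let the fingers close. It gives the time, the measured TCP pose, the force, the opening and the grip force at its end, in the units of the state.
- sense(): the state, without advancing time (a new reading comes with each control period).
- capture(name): name is "scene" or "side" or "wrist"; returns a dict with "pixels" (480x640x3 uint8, blue, green, red), "fovy" (degrees; the focal length in pixels is half the picture's height over the tangent of half this angle, whatever the lens; pixels are square), "cx", "cy" (the principal point, pixels), "rvec" (rotation vector, rad) and "tvec" (3), from world to camera coordinates, as OpenCV has them. Camera axes: x right, y down, z forward; pixel columns grow to the right and rows downward; lengths in m; the calibration is good to about 2 mm. A picture is of the moment at which its call begins. There is no depth.
- finish_job(): hands the job in; it is judged then, once.
The state is a dict: "time_s": time; "joints": joint angles; "joint_velocities": joint speeds; "effort": joint torques, N m; "tcp_pos": TCP position; "ee_rot": TCP orientation; "wrist_force": force on the tool from outside, world axes, zero at the start; "moment": the same for the moment, N m; "gripper_width": opening from 0.0 (shut) to 1.0 (fully open); "gripper_force": force on a finger pad.
Only numpy, scipy, OpenCV 4.12 (cv2) and the standard library are available. Lean on these libraries where they do the work, as an engineer would, in place of code of your own. Each camera call takes 0.05 s, during which the arm holds its last target. There are 200 camera calls.

TASK

Lay the battery pack that is lying on the bench flat into the nest of the test cradle and let it go, then turn the red wing knob clockwise until the jaw holds the pack firmly against the sprung probe pins, with about 13 N. Feel for the pins and do not crush the pack, keep the hand off the terminal panel beside the knob, leave the other things where they lie, and let go of the knob at the end.

Things in the scene. Friction and masses are not known exactly. Their poses are not given: they have to be found in the camera images.
- hero_pack: Black shrink-wrapped battery pack with a grey label, 29 wide x 83 long x 19 mm high, edges rounded, 0.1 to 0.2 kg, lying label up. Origin: centre of its underside, z up. Its long axis lies 0.375 rad (21.5 degrees) anticlockwise of its own x axis. It may go into the nest either way round; grasp across the 29 mm.
- cradle: Fixed test cradle: aluminium base 84 x 216 mm, top at z = 10 mm. Origin: underside below the nest centre; +y runs along the nest to the blue clamp housing (54 x 48 mm, y = 60 to 108, top z = 36); -y to the black probe head (46 mm wide, 26 mm high on the base). Its place and yaw vary.
- nest (a point): Centre of the grey nest pad, on its top face (12 mm above the bench), axes as the cradle. The pack lies on it, long axis along y, between white guides 36 mm apart (8 mm above the pad; at y = -38 to -24 and 26 to 40 mm, open between for the fingers). With the knob slack the space along y runs from at least y = -42 to +47 mm.
- clamp_jaw: Rubber-faced jaw, 33 mm wide, z = 13 to 33 mm in the cradle. Origin: middle of the face, which looks along cradle -y; at y = 49 mm with the knob at 0, moves 8 mm to the pack per rad. Facing it, two sprung pins stick out of the probe head, whose setting is not measured: tips anywhere at cradle y = -50 to -42.5 mm. The pins give way at 6 N, then 6 N per mm, bottoming at 5 mm.
- wing_knob (a joint): Angle of the red wing knob, rad, 0 to 2.5; grows clockwise seen from above, driving the jaw to the pack. Its friction, 0.2 N m whichever way it is urged, keeps it where it is left; each N on the pack pushes back (anticlockwise) with 0.008 N m more. From first touch of the pins (a step of 0.05 N m), about 0.11 rad more gives 8 N, 0.25 rad 13 N, 0.4 rad 18 N.
- knob_grip (a point): On the knob's upright axis (cradle y = 84 mm), at mid-height of the two wings, about 56 mm above the bench. The wings together form a flat plate 50 mm long, 10 mm thick, 20 mm high (46 to 65 mm above the bench). Turns with the knob: its own y runs along the wings, and points along cradle y to the panel at 0; grasp across its x.
- terminal_panel: Upright black panel with a red and a blue terminal, 70 wide x 5 thick, top 64 mm above the bench. Origin: middle of the lower edge of its face to the knob, at cradle y = 115 mm: 31 mm from the knob axis, 6 mm from the sweep of the wings. Must not be pushed with more than 5 N.
- solder_reel: Bystander: white reel of solder, 60 mm across, 36 high. Origin: underside centre.
- sense_board: Bystander: small board in a blue sleeve, 48 x 100 x 8 mm. Origin: underside centre.
- marker_red: Bystander: white marker with red cap, about 137 mm long. Origin: underside centre.

How it is judged (in metres and radians):
On the way:
1. the pack lies flat in the nest between jaw and pins, let go, not yet clamped (x of hero_pack in the frame of nest between -0.006 and 0.006 m and z of hero_pack in the frame of nest between -0.003 and 0.004 m and y of hero_pack in the frame of nest between -0.014 and 0.008 m and angle between hero_pack's own z axis and vertical below 0.08 rad and contact force between the fingers and hero_pack below 0.2 N and contact force between hero_pack and clamp_jaw below 4 N), for 0.2 s.
At the end, for the whole second after the job is handed in: The pack lies flat in the nest (within 6 mm of its centre line, tilted less than 0.08 rad), clamped between jaw and probe pins, the jaw pressing it with 8 to 18 N; all at rest, the hand off (x of hero_pack in the frame of nest between -0.006 and 0.006 m and z of hero_pack in the frame of nest between -0.003 and 0.004 m and y of hero_pack in the frame of nest between -0.014 and 0.008 m and angle between hero_pack's own z axis and vertical below 0.08 rad and contact force between hero_pack and clamp_jaw between 8 and 18 N and linear speed of hero_pack below 0.01 m/s and velocity of joint wing_knob below 0.02 rad/s); the robot touches nothing.
It fails at once if the jaw squeezes the pack with more than 22 N (contact force between hero_pack and clamp_jaw above 22 N).
It fails at once if the hand pushes the terminal panel with more than 5 N (contact force between any of the fingers, the arm and terminal_panel above 5 N).
It fails at once if a bystander is moved by more than 30 mm (distance of any of solder_reel, sense_board, marker_red from where it was at the start of the episode above 0.03 m).
It also fails if it takes over 72 s, if anything falls off the work surface, if the arm or the gripper's body presses on something with over 40 N, if the wrist force passes 120 N, or if a joint passes its speed limit or range.

## Working session

There is one attempt and no reset: what is moved stays moved. The work goes in short steps, Python scripts to look and compute and a tool call to move; the robot and the scene stay as the last step left them, time stands still between calls to the robot, and variables do not carry over. Pictures are saved under pics/ and viewed, at most 10 in all, crops included, and the job is handed in when it is done.

Besides the shell and the picture viewer there is one more tool, called after "Request:" as name(argument=value, ...) on one line, values as JSON. arm_command: Moves the arm, as the interface text tells. Its arguments: {"type":"object","properties":{"deltas":{"type":"array"}},"required":["deltas"]}

```bash
mkdir -p pics; ls; python3 - <<'E'
from station import sense,capture,tip_reach
import cv2,numpy as np
s=sense();print(s,tip_reach)
for n in("scene","side","wrist"):
    c=capture(n);cv2.imwrite(f"pics/{n}0.png",c["pixels"]);print(n,{k:v for k,v in c.items() if k!="pixels"})
E
```

```text
pics
{'time_s': 0.0, 'joints': array([ 8.97036484e+01,  2.20905923e+01,  3.80159182e-01, -3.11266971e-02,
       -6.84119666e+01, -1.48153777e+01]), 'joint_velocities': array([ 0.03410226, -0.0050044 , -0.04944249,  0.04439811,  0.08667221,
        0.13416738]), 'effort': array([-1.63915080e-03, -3.90668285e+01,  1.87403512e+01,  4.21963826e+00,
        1.09082865e-02, -2.03741201e-04]), 'tcp_pos': array([0.16275762, 0.6027709 , 0.20675849]), 'ee_rot': array([[ 9.65367027e-01, -2.60895070e-01, -5.16197638e-04],
       [-2.60895574e-01, -9.65364671e-01, -2.13358415e-03],
       [ 5.83226222e-05,  2.19436546e-03, -9.99997591e-01]]), 'wrist_force': array([-0.11647168, -0.18304518, -0.13254977]), 'moment': array([-0.05857648,  0.0231367 ,  0.00369128]), 'gripper_force': 0.0, 'gripper_width': 1.003240452404224} 0.019
scene {'fovy': 46.52430805201033, 'cx': 322.8725465334927, 'cy': 238.0889552621232, 'rvec': array([ 1.94911608, -0.76444666,  0.46578173]), 'tvec': array([-0.5031866 ,  0.14516998,  0.90566391])}
side {'fovy': 42.29772721979757, 'cx': 329.24370421087144, 'cy': 252.53109318192713, 'rvec': array([ 0.07840047,  2.82325188, -1.33015617]), 'tvec': array([0.53597011, 0.13237993, 1.47120759])}
wrist {'fovy': 62.28378138716426, 'cx': 316.6993218444279, 'cy': 244.89181350019277, 'rvec': array([-1.79348598,  2.34506571,  0.32904018]), 'tvec': array([ 0.62506641, -0.0347091 ,  0.39114645])}
```

View pics/scene0.png

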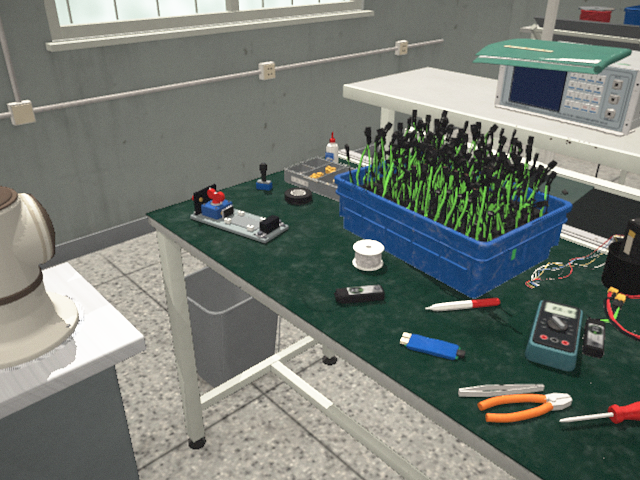

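View pics/side0.png

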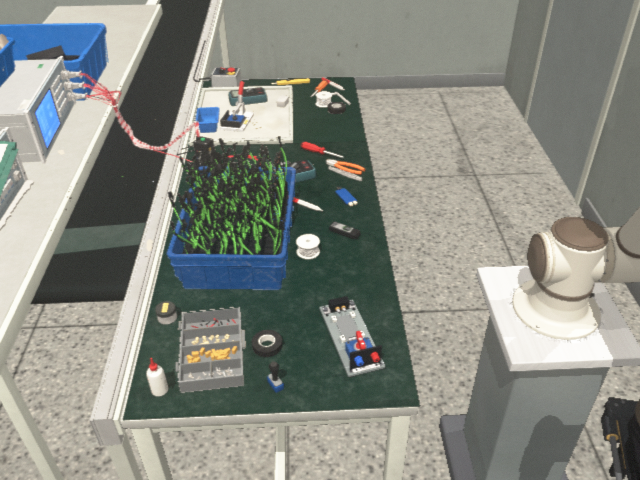

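View pics/wrist0.png

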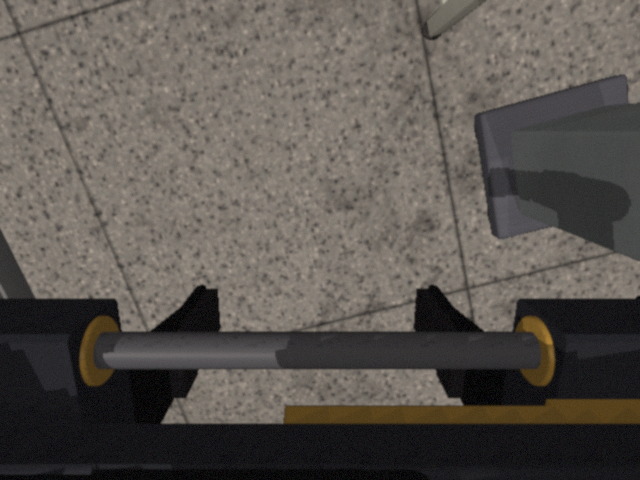

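The scene view shows the cradle around (240,222), the pack at (360,294), the reel at (368,255), the marker at (462,305) and the board at (432,345). In the side view the cradle is at (352,337) and the pack at (345,230). The wrist view sees only floor. I'll locate these coarsely, then look from above with the wrist camera.

```bash
cat > h.py <<'E'
import cv2,numpy as np
from station import sense,capture,tip_reach
from scipy.spatial.transform import Rotation as R
def K(c):
    f=c["pixels"].shape[0]/2/np.tan(np.radians(c["fovy"])/2)
    return np.array([[f,0,c["cx"]],[0,f,c["cy"]],[0,0,1]])
def ray(c,uv):
    M=cv2.Rodrigues(c["rvec"])[0]; d=np.c_[np.atleast_2d(uv).astype(float),np.ones(len(np.atleast_2d(uv)))]@np.linalg.inv(K(c)).T@M
    return -M.T@c["tvec"],d
def plane(c,uv,z):
    o,d=ray(c,uv); return o+d*((z-o[2])/d[:,2])[:,None]
def proj(c,p): return cv2.projectPoints(np.atleast_2d(p).astype(float),c["rvec"],c["tvec"],K(c),None)[0][:,0]
def delta(pos,xdir=None,Rt=None):
    """row (rx..dz) from present pose to target pos, tool pointing down with tool y along Rt[:,1]"""
    s=sense();A=s["ee_rot"]
    rv=R.from_matrix(A.T@Rt).as_rotvec(); return np.round(np.r_[rv,A.T@(np.array(pos)-s["tcp_pos"])*100],3)
def down(ang):
    """tool down, tool y axis at world angle ang (deg)"""
    a=np.radians(ang);y=np.array([np.cos(a),np.sin(a),0]);z=np.array([0,0,-1.]);return np.c_[np.cross(y,z),y,z]
E
python3 - <<'E'
from h import *
sc=capture("scene");sd=capture("side")
print("cam centres",ray(sc,[0,0])[0],ray(sd,[0,0])[0])
for n,a,b,z in [("pack",(360,294),(345,230),.015),("reel",(368,247),(307,240),.036),("cradle",(240,222),(350,338),.01),("knob",(215,196),(361,342),.056),("marker",(462,305),(308,204),.01),("board",(432,346),(347,197),.008)]:
    print(n,plane(sc,a,z).round(3),plane(sd,b,z).round(3))
w=capture("wrist");o=ray(w,[0,0])[0];s=sense()
print("wristcam in tool",s["ee_rot"].T@(o-s["tcp_pos"]),"axes",(cv2.Rodrigues(w["rvec"])[0]@s["ee_rot"]).round(3))
E
```

```text
cam centres [-0.13281219 -0.87578278  0.55665396] [0.5879785  1.01992585 1.04080388]
pack [[ 0.469 -0.329  0.015]] [[ 0.477 -0.314  0.015]]
reel [[ 0.575 -0.249  0.036]] [[ 0.581 -0.25   0.036]]
cradle [[0.486 0.05  0.01 ]] [[0.494 0.076 0.01 ]]
knob [[0.469 0.116 0.056]] [[0.476 0.131 0.056]]
marker [[ 0.579 -0.465  0.01 ]] [[ 0.574 -0.45   0.01 ]]
board [[ 0.455 -0.496  0.008]] [[ 0.459 -0.481  0.008]]
wristcam in tool [ 0.07538908 -0.00080667 -0.17747631] axes [[-0.001  1.     0.   ]
 [-0.961 -0.001 -0.276]
 [-0.276 -0.     0.961]]
```

```bash
python3 - <<'E'
from h import *
print(delta([.455,.185,.26],Rt=down(-163)))
E
```

```text
[ 1.0000e-03 -0.0000e+00  1.0100e+00  3.9105e+01  3.2758e+01 -5.2240e+00]
```

Request:
arm_command(deltas=[[0,0,1.01,39.1,32.8,-5.2,-1],[0,0,1.01,39.1,32.8,-5.2,-1],[0,0,1.01,39.1,32.8,-5.2,-1],[0,0,1.01,39.1,32.8,-5.2,-1],[0,0,1.01,39.1,32.8,-5.2,-1],[0,0,1.01,39.1,32.8,-5.2,-1],[0,0,1.01,39.1,32.8,-5.2,-1],[0,0,1.01,39.1,32.8,-5.2,-1]])

```text
time_s: 0.97
tcp_pos: [0.3533, 0.3295, 0.2421]
ee_rot: [[0.297, -0.955, 0.0], [-0.955, -0.297, 0.001], [-0.0, -0.001, -1.0]]
wrist_force: [1.0, 0.5, 0.8]
gripper_width: 0.995
gripper_force: 0.0
```

```bash
python3 - <<'E'
from h import *
print(delta([.455,.185,.26],Rt=down(-163)))
E
```

```text
[-1.0000e-03  0.0000e+00  5.0000e-03  1.6819e+01 -5.4240e+00 -1.7900e+00]
```

Request:
arm_command(deltas=[[0,0,0,16.8,-5.4,-1.8,-1],[0,0,0,16.8,-5.4,-1.8,-1],[0,0,0,16.8,-5.4,-1.8,-1],[0,0,0,16.8,-5.4,-1.8,-1],[0,0,0,16.8,-5.4,-1.8,-1],[0,0,0,16.8,-5.4,-1.8,-1]])

```text
time_s: 1.47
tcp_pos: [0.4562, 0.1853, 0.2599]
ee_rot: [[0.298, -0.955, 0.001], [-0.955, -0.298, 0.0], [0.0, -0.001, -1.0]]
wrist_force: [0.4, 0.6, -0.0]
gripper_width: 1.0
gripper_force: 0.0
```

```bash
python3 - <<'E'
from h import *
s=sense();print(s["tcp_pos"],s["joint_velocities"].round(1))
c=capture("wrist");cv2.imwrite("pics/w1.png",c["pixels"])
import pickle;pickle.dump(c,open("w1.pkl","wb"))
E
```

```text
[0.45617857 0.18532314 0.25993236] [ 3.7 -0.1 -1.  -0.9  0.4 -1.9]
```

View pics/w1.png

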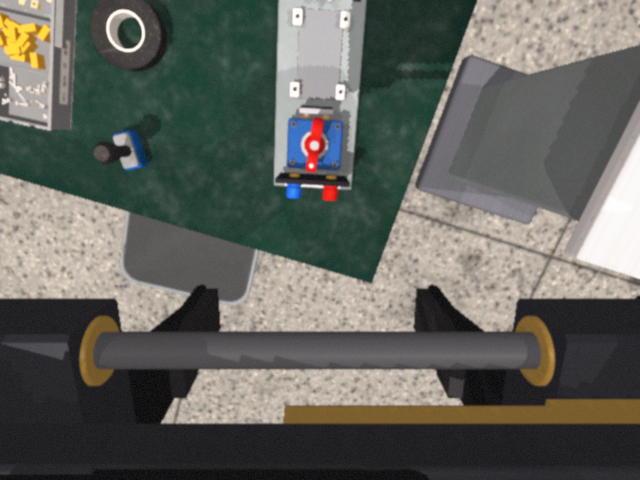

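The wrist view has the knob hub at (314,146), the panel at about (312,182), the guides at (297,16), (345,18), (294,89) and (340,92), and the nest between them. The probe end is cut off, so I'll shift 9 cm forward and measure.

Request:
arm_command(deltas=[[0,0,0,4,0,1.0,-1],[0,0,0,8,0,2,-1],[0,0,0,10,0,3,-1],[0,0,0,10,0,3,-1],[0,0,0,10,0,3,-1]])

```text
time_s: 1.93
tcp_pos: [0.4846, 0.0925, 0.229]
ee_rot: [[0.302, -0.953, -0.001], [-0.953, -0.302, -0.0], [0.0, 0.001, -1.0]]
wrist_force: [0.6, 0.5, 1.2]
gripper_width: 0.997
gripper_force: 0.0
```

```bash
python3 - <<'E'
from h import *
import pickle
c=capture("wrist");pickle.dump(c,open("w2.pkl","wb"))
im=c["pixels"];big=cv2.resize(im[:330,160:480],None,fx=1.8,fy=1.8,interpolation=cv2.INTER_CUBIC);cv2.imwrite("pics/w2.png",big)
hsv=cv2.cvtColor(im,cv2.COLOR_BGR2HSV)
def blobs(m,n,amin):
    k,l,st,ce=cv2.connectedComponentsWithStats(m)
    for i in range(1,k):
        if st[i,4]>amin: print(n,ce[i].round(1),st[i])
m=cv2.inRange(hsv,(0,0,215),(180,40,255));blobs(m[:300],"white",15)
blobs(cv2.inRange(hsv,(105,150,60),(125,255,255))[:300],"blue",100)
blobs((cv2.inRange(hsv,(0,170,90),(6,255,255))|cv2.inRange(hsv,(172,170,90),(180,255,255)))[:300],"red",50)
E
```

```text
white [532.6  67. ] [ 482    0   99  117 3076]
white [570.2   1.8] [567   0  11   6  37]
white [588.7   1.2] [587   0   5   4  16]
white [598.1   1.9] [593   0  11   6  37]
white [615.1   5.9] [610   0  13  13  63]
white [635.8   2.1] [634   0   6   6  24]
white [ 47.8 121.8] [ 32   2  22 232 735]
white [597.5  11.5] [595   8   6   8  28]
white [566.6  12.2] [564  10   5   5  18]
white [519.2  31.2] [505  13  30  41 408]
white [604.9  22.4] [599  14  12  18 101]
white [615.2  17.6] [611  14   9   8  41]
white [572.2  23.6] [567  19  11  11  56]
white [631.2  23.8] [628  20   8   9  39]
white [537.4  27.6] [533  23  10  10  73]
white [589.9  34.5] [583  26  13  19 126]
white [624.2  33.8] [618  30  14  10  65]
white [610.   38.9] [608  33   5  14  35]
white [637.6  36. ] [635  32   5  11  36]
white [601.2  37.2] [599  36   6   4  16]
white [587.8  66.3] [559  43  62  45 903]
white [637.   52.2] [633  44   7  20  67]
white [505.8  47.8] [503  46   6   5  20]
white [604.6  53.9] [602  52   7   4  19]
white [282.1  70.9] [280  63   8  16  59]
white [297.6  66.5] [292  63  14   9  74]
whi
[... 1305 characters left out ...]
 [434 242   5   4  17]
white [503.1 264.5] [478 251  56  29 552]
white [312.7 256.1] [309 253   8   7  47]
white [475.  256.3] [473 253   6   7  24]
white [459.4 280.2] [ 406  262  102   38 1223]
white [ 32.3 287.2] [   0  268   91   30 1223]
white [534.7 271.4] [531 268   8   7  24]
white [542.1 280.1] [536 276  15   9  63]
white [520.  289.4] [512 284  22  14 143]
white [538.6 293.4] [536 290   7   7  20]
white [513.  297.8] [510 296   8   4  24]
blue [313.2 244.2] [ 286  220   56   52 1452]
blue [132.9 242. ] [110 227  35  38 364]
blue [291.3 295.7] [284 292  16   8 115]
red [314.3 242.9] [304 229  19  28 325]
red [310.4 270.3] [303 259  14  23 204]
red [327.9 296.8] [321 294  16   6  80]
```

View pics/w2.png

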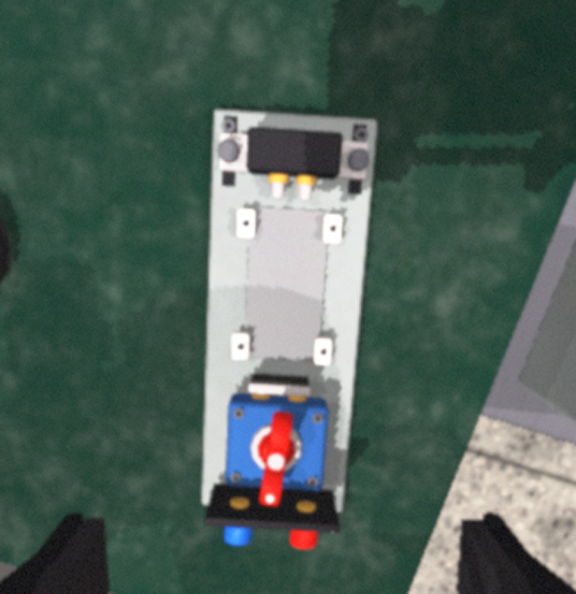

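The crop shows the guides at (246,223), (333,229), (240,346) and (323,351), the probe head at (294,152) with two pins, the jaw at (279,385), the knob at (276,455) and the panel at (272,507). I'll refine the guide centres and fit the frame.

```bash
python3 - <<'E'
from h import *
import pickle
c=pickle.load(open("w2.pkl","rb"));im=c["pixels"];g=cv2.cvtColor(im,cv2.COLOR_BGR2GRAY)
P=[]
for u,v in [(246,223),(333,229),(240,346),(323,351)]:
    u=u/1.8+160;v=v/1.8;x0,y0=int(u)-9,int(v)-12
    w=g[y0:y0+25,x0:x0+19]; t=(int(w.max())+int(np.median(w)))//2
    k,l,st,ce=cv2.connectedComponentsWithStats((w>max(t,225)).astype(np.uint8))
    i=1+np.argmax(st[1:,4]);print(w.max(),np.median(w),st[i],ce[i]);P.append(ce[i]+[x0,y0])
G=plane(c,P,.020)[:,:2];print(G.round(4))
# guides: -y far pair first (rows up). order: A(-y,left) B(-y,right) C(+y,left) D(+y,right)
up=((G[2]+G[3])-(G[0]+G[1]))/2; rt=(G[1]-G[0]+G[3]-G[2])/2
print("y sep",np.linalg.norm(up),"x sep",np.linalg.norm(G[1]-G[0]),np.linalg.norm(G[3]-G[2]))
yaw=np.degrees(np.arctan2(up[1],up[0]));yr=np.degrees(np.arctan2(rt[1],rt[0]));print("yaw y",yaw,"x dir",yr)
yh=up/np.linalg.norm(up); n=G.mean(0)-yh*.001
print("nest",n.round(4))
# checks: base far corners & knob
pt=lambda u,v,z:plane(c,[u/1.8+160,v/1.8],z)[0,:2]
xh=np.array([yh[1],-yh[0]])
for nm,u,v,z in [("corner",215,110,.01),("corner",377,120,.01),("nearL",203,502,.01),("panel topL",207,526,.064),("panel topR",339,530,.064),("pin1",277,195,.022),("pin2",304,197,.022),("wing tip",270,503,.065),("wing far",283,414,.065),("hub",276,461,.07),("jawtopL",249,378,.033),("jawtopR",309,381,.033),("housL",231,395,.036),("housR",328,400,.036)]:
    d=pt(u,v,z)-n;print(nm,(d@xh).round(4),(d@yh).round(4))
E
```

```text
255 224.0 [  4   5  10  16 130] [ 8.86923077 12.64615385]
255 225.0 [  4   4  10  17 134] [ 8.17910448 11.6641791 ]
255 213.0 [  4   5  10  15 118] [ 8.68644068 12.1779661 ]
255 204.0 [  5   5   9  15 118] [ 9.         11.94067797]
[[0.5274 0.0211]
 [0.4836 0.0101]
 [0.512  0.0833]
 [0.468  0.0722]]
y sep 0.06408197357880302 x sep 0.04511003415412313 0.045306531924568294
yaw y 104.00812731620992 x dir -165.89926324464142
nest [0.498  0.0457]
corner 0.0407 -0.085
corner -0.0422 -0.0854
nearL 0.0402 0.1284
panel topL 0.0327 0.1205
panel topR -0.0355 0.1185
pin1 0.0066 -0.0454
pin2 -0.0072 -0.0453
wing tip 0.0009 0.1054
wing far -0.0028 0.0584
hub -0.0007 0.0812
jawtopL 0.0159 0.0478
jawtopR -0.016 0.0475
housL 0.0248 0.0569
housR -0.0267 0.0565
```

```bash
python3 - <<'E'
from h import *
print(delta([.445,-.21,.20],Rt=down(-166)))
E
```

```text
[-0.     0.     0.064 27.681 12.995  2.963]
```

Request:
arm_command(deltas=[[0,0,0.06,27.7,13,3,-1],[0,0,0.06,27.7,13,3,-1],[0,0,0.06,27.7,13,3,-1],[0,0,0.06,27.7,13,3,-1],[0,0,0.06,27.7,13,3,-1],[0,0,0.06,27.7,13,3,-1],[0,0,0.06,27.7,13,3,-1],[0,0,0.06,27.7,13,3,-1]])

```text
time_s: 2.65
tcp_pos: [0.4448, -0.213, 0.1998]
ee_rot: [[0.244, -0.97, 0.001], [-0.97, -0.244, -0.0], [0.001, -0.0, -1.0]]
wrist_force: [0.3, 0.4, 0.3]
gripper_width: 1.0
gripper_force: 0.0
```

Request:
arm_command(deltas=[[0,0,0,0,0,0,-1],[0,0,0,0,0,0,-1],[0,0,0,0,0,0,-1]])

```text
time_s: 2.9
tcp_pos: [0.4457, -0.2098, 0.2001]
ee_rot: [[0.247, -0.969, 0.001], [-0.969, -0.247, 0.0], [0.0, -0.001, -1.0]]
wrist_force: [0.8, -0.3, 0.9]
gripper_width: 1.0
gripper_force: 0.0
```

```bash
python3 - <<'E'
from h import *
import pickle
c=capture("wrist");pickle.dump(c,open("w3.pkl","wb"));im=c["pixels"];cv2.imwrite("pics/w3.png",im)
print(sense()["tcp_pos"],proj(c,[.473,-.32,.019]))
E
```

```text
[ 0.44569176 -0.20961933  0.20013774] [[317.92164763  82.69074365]]
```

View pics/w3.png

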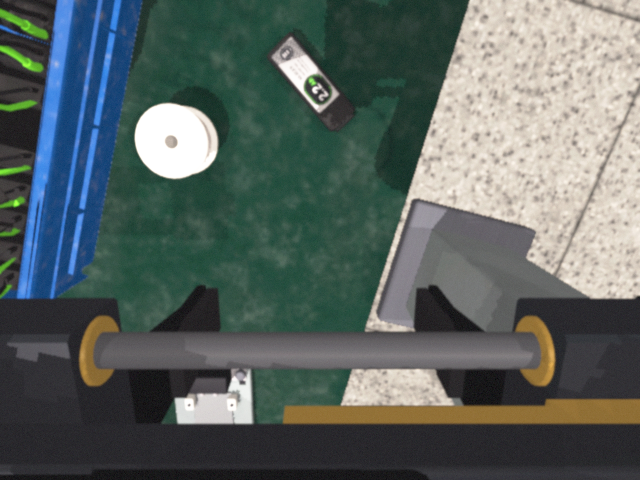

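The pack is at about (312,82), with its long axis running from (282,45) to (345,118), and the reel is at (176,140). Next I'll mask the non-green pixels to get the pack's rectangle.

```bash
python3 - <<'E'
from h import *
import pickle
c=pickle.load(open("w3.pkl","rb"));im=c["pixels"].astype(int)
d=im[...,1]-im[...,2]  # G-R : bench positive
print(d[100,240],d[130,400],im[42,290],im[120,345],im[110,330],im[100,240],im[150,395])
win=np.zeros(d.shape,bool);win[20:145,255:370]=1
for T in (6,9,12):
    m=((d<T)&win).astype(np.uint8);m=cv2.morphologyEx(m,cv2.MORPH_CLOSE,np.ones((9,9)));m=cv2.morphologyEx(m,cv2.MORPH_OPEN,np.ones((5,5)))
    cs=cv2.findContours(m,0,2)[0];k=max(cs,key=cv2.contourArea)
    for z in(.0095,.019):
        P=plane(c,k[:,0],z)[:,:2]; r=cv2.minAreaRect((P*1000).astype(np.float32));print(T,z,r,cv2.boxPoints(r).round(0).tolist() if z>.01 else "")
E
```

```text
37 19 [153 154 162] [61 60 63] [52 49 52] [62 76 39] [43 53 25]
6 0.0095 ((477.40777587890625, -318.7480163574219), (29.337080001831055, 86.82467651367188), 56.5562744140625) 
6 0.019 ((477.0606384277344, -317.81048583984375), (28.58030128479004, 84.58493041992188), 56.55632019042969) [[434.0, -306.0], [504.0, -353.0], [520.0, -329.0], [450.0, -283.0]]
9 0.0095 ((477.3933410644531, -318.5677490234375), (29.576019287109375, 87.25489044189453), 56.6136360168457) 
9 0.019 ((477.0466613769531, -317.6348876953125), (28.81307601928711, 85.00407409667969), 56.6136589050293) [[434.0, -306.0], [505.0, -353.0], [520.0, -329.0], [449.0, -282.0]]
12 0.0095 ((477.38433837890625, -318.5819396972656), (30.11789321899414, 87.37939453125), 56.793304443359375) 
12 0.019 ((477.0376892089844, -317.648681640625), (29.34097671508789, 85.1253662109375), 56.79331588745117) [[433.0, -307.0], [505.0, -353.0], [521.0, -329.0], [449.0, -282.0]]
```

```bash
python3 - <<'E'
from h import *
for z in(.10,.023): print(delta([.477,-.3175,z],Rt=down(-123.4)))
E
```

```text
[-1.0000e-03 -1.0000e-03 -7.3800e-01  1.1224e+01 -3.5800e-01  1.0017e+01]
[-1.0000e-03 -1.0000e-03 -7.3800e-01  1.1222e+01 -3.5000e-01  1.7717e+01]
```

Request:
arm_command(deltas=[[0,0,-0.738,11.2,-0.35,10,-0.8],[0,0,-0.738,11.2,-0.35,10,-0.8],[0,0,-0.738,11.2,-0.35,10,-0.8],[0,0,-0.738,11.2,-0.35,10,-0.8],[0,0,-0.738,11.2,-0.35,10,-0.8],[0,0,-0.738,11.2,-0.35,10,-0.8],[0,0,-0.738,11.2,-0.35,10,-0.8],[0,0,-0.738,11.2,-0.35,10,-0.8]])

```text
time_s: 3.62
tcp_pos: [0.4766, -0.3177, 0.0999]
ee_rot: [[0.833, -0.554, 0.001], [-0.554, -0.833, -0.0], [0.001, -0.0, -1.0]]
wrist_force: [-0.2, -1.1, -0.6]
gripper_width: 0.896
gripper_force: 0.0
```

```bash
python3 - <<'E'
from h import *
print(delta([.477,-.3175,.023],Rt=down(-123.4)))
E
```

```text
[-0.000e+00 -1.000e-03 -4.000e-03  1.500e-02 -4.100e-02  7.693e+00]
```

Request:
arm_command(deltas=[[0,0,0,0,0,3,-0.8],[0,0,0,0,0,6,-0.8],[0,0,0,0,0,7.3,-0.8],[0,0,0,0,0,7.7,-0.8],[0,0,0,0,0,7.7,1],[0,0,0,0,0,7.7,1],[0,0,0,0,0,7.7,1],[0,0,0,0,0,7.7,1]])

```text
time_s: 4.28
tcp_pos: [0.4768, -0.3191, 0.0242]
ee_rot: [[0.833, -0.553, 0.003], [-0.553, -0.833, -0.001], [0.003, -0.001, -1.0]]
wrist_force: [-0.2, -0.3, 0.1]
gripper_width: 0.681
gripper_force: 0.0
```

Request:
arm_command(deltas=[[0,0,0,0,0,0,1],[0,0,0,0,0,0,1],[0,0,0,0,0,0,1],[0,0,0,0,0,0,1]])

```text
time_s: 4.62
tcp_pos: [0.4757, -0.3189, 0.0229]
ee_rot: [[0.833, -0.553, 0.0], [-0.553, -0.833, -0.0], [0.0, -0.0, -1.0]]
wrist_force: [-0.7, -0.6, -0.1]
gripper_width: 0.381
gripper_force: 0.0
```

Request:
arm_command(deltas=[[0,0,0,0,0,0,1],[0,0,0,0,0,0,1],[0,0,0,0,0,0,1],[0,0,0,0,0,-2,1],[0,0,0,0,0,-5,1],[0,0,0,0,0,-9,1],[0,0,0,0,0,-10,1],[0,0,0,0,0,-10,1]])

```text
time_s: 5.28
tcp_pos: [0.4783, -0.32, 0.127]
ee_rot: [[0.834, -0.552, 0.008], [-0.552, -0.834, -0.004], [0.009, -0.002, -1.0]]
wrist_force: [-0.7, -0.7, 0.3]
gripper_width: 0.004
gripper_force: 0.0
```

```bash
python3 - <<'E'
from h import *
import pickle
print(sense()["gripper_force"],sense()["gripper_width"],sense()["tcp_pos"])
a=np.radians(104.0);yh=np.array([np.cos(a),np.sin(a)]);n=np.array([.498,.0457])
t=n+.0025*yh;print(t)
print(delta([*t,.115],Rt=down(-166)))
c=capture("wrist");pickle.dump(c,open("w4.pkl","wb"));cv2.imwrite("pics/w4.png",c["pixels"])
E
```

```text
0.0 0.0035281464896699663 [ 0.47829642 -0.31999978  0.12703533]
[0.4973952  0.04812574]
[-5.0000e-03 -8.0000e-03  7.4100e-01 -1.8753e+01 -3.1740e+01  1.0860e+00]
```

View pics/w4.png

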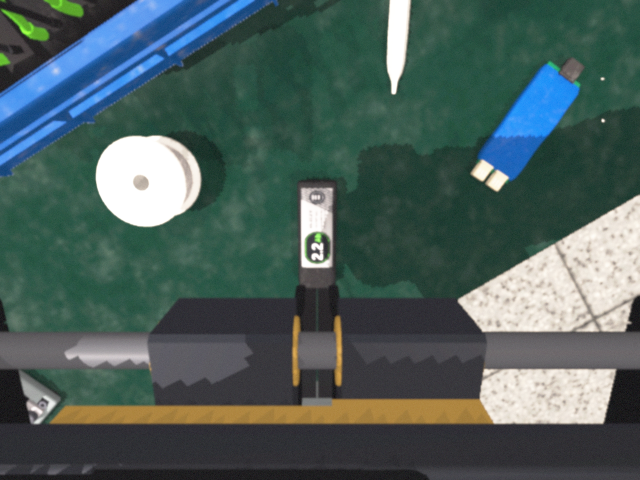

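The gripper closed empty and the pack is still on the bench at about (317,235), from row 182 to row 288, along the tool's x. I'll re-measure where it lies relative to the TCP.

```bash
python3 - <<'E'
from h import *
import pickle
c=pickle.load(open("w4.pkl","rb"));s=sense();A=s["ee_rot"]
P=plane(c,[(301,183),(333,183),(300,283),(335,283),(317,235)],.019);print(P.round(4));print(((P-s["tcp_pos"])@A*1000).round(1))
for z in (.004,.03):print(proj(c,s["tcp_pos"]+A@[0,0,.019]))
w3=pickle.load(open("w3.pkl","rb"));print(ray(w3,[0,0])[0],ray(c,[0,0])[0],A.T@(ray(c,[0,0])[0]-s["tcp_pos"]))
E
```

```text
[[ 0.5184 -0.3319  0.019 ]
 [ 0.5057 -0.351   0.019 ]
 [ 0.4555 -0.2883  0.019 ]
 [ 0.4407 -0.3107  0.019 ]
 [ 0.48   -0.3202  0.019 ]]
[[ 41.4 -12.3 105.7]
 [ 41.4  10.6 105.7]
 [-35.1 -13.9 105.4]
 [-35.1  13.  105.3]
 [  2.9  -0.8 105.5]]
[[318.52622328 280.35121684]]
[[318.52622328 280.35121684]]
[ 0.46395018 -0.28240485  0.37777344] [ 0.53978816 -0.36033727  0.30534323] [ 0.07610663 -0.00082126 -0.18053385]
```

Request:
arm_command(deltas=[[0,0,0,0,0,0,-0.4],[0,0,0,0,0,0,-0.4],[0,0,0,0,0,0,-0.4],[0,0,0,0,0,0,-0.4],[0,0,0,0,0,0,-0.4],[0,0,0,0,0,0,-0.4],[0,0,0,0,0,0,-0.4]])

```text
time_s: 5.92
tcp_pos: [0.4756, -0.3188, 0.1223]
ee_rot: [[0.833, -0.553, -0.001], [-0.553, -0.833, 0.0], [-0.001, 0.0, -1.0]]
wrist_force: [-0.0, -0.8, 0.1]
gripper_width: 0.45
gripper_force: 0.0
```

```bash
python3 - <<'E'
from h import *
s=sense();print(s["gripper_width"],delta([.477,-.3175,.0215],Rt=down(-123.4)))
import pickle
c=capture("wrist");P=plane(c,[317,235],.019);print(P)
im=c["pixels"].astype(int);d=im[...,1]-im[...,2];win=np.zeros(d.shape,bool);win[165:300,270:365]=1
m=((d<9)&win).astype(np.uint8);m=cv2.morphologyEx(m,cv2.MORPH_CLOSE,np.ones((9,9)));m=cv2.morphologyEx(m,cv2.MORPH_OPEN,np.ones((5,5)))
k=max(cv2.findContours(m,0,2)[0],key=cv2.contourArea);P=plane(c,k[:,0],.019);T=(P-s["tcp_pos"])@s["ee_rot"]*1000
print(T.min(0),T.max(0),cv2.minAreaRect((P[:,:2]*1000).astype(np.float32)))
E
```

```text
0.4502230446662947 [ 0.0000e+00  1.0000e-03 -3.0000e-03  4.8000e-02 -1.8900e-01  1.0083e+01]
[[ 0.47737877 -0.31931781  0.019     ]]
[-38.18899575 -15.63783407 103.30294666] [ 45.24284096  12.74905895 103.34943856] ((479.2682800292969, -319.58734130859375), (28.358306884765625, 83.44048309326172), 56.330467224121094)
```

Request:
arm_command(deltas=[[0,0,0,0.3,-0.15,2,-0.4],[0,0,0,0.3,-0.15,4,-0.4],[0,0,0,0.3,-0.15,6,-0.4],[0,0,0,0.3,-0.15,7.5,-0.4],[0,0,0,0.3,-0.15,9,-0.4],[0,0,0,0.3,-0.15,9.7,-0.4],[0,0,0,0.3,-0.15,10.1,-0.4],[0,0,0,0.3,-0.15,10.1,1]])

```text
time_s: 6.63
tcp_pos: [0.4787, -0.3192, 0.0211]
ee_rot: [[0.833, -0.553, -0.001], [-0.553, -0.833, 0.0], [-0.001, 0.0, -1.0]]
wrist_force: [-0.1, -0.5, 0.5]
gripper_width: 0.674
gripper_force: 0.0
```

Request:
arm_command(deltas=[[0,0,0,0,0,0,1],[0,0,0,0,0,0,1],[0,0,0,0,0,0,1],[0,0,0,0,0,0,1],[0,0,0,0,0,0,1],[0,0,0,0,0,0,1],[0,0,0,0,0,0,1]])

```text
time_s: 7.22
tcp_pos: [0.4791, -0.3193, 0.0218]
ee_rot: [[0.833, -0.553, 0.0], [-0.553, -0.833, -0.0], [0.0, -0.0, -1.0]]
wrist_force: [0.4, 0.8, -0.3]
gripper_width: 0.18
gripper_force: 0.0
```

Request:
arm_command(deltas=[[0,0,0,0,0,0,1],[0,0,0,0,0,0,1]])

```text
time_s: 7.38
tcp_pos: [0.479, -0.3193, 0.0217]
ee_rot: [[0.833, -0.553, 0.0], [-0.553, -0.833, -0.0], [0.0, -0.0, -1.0]]
wrist_force: [0.3, -0.4, 1.1]
gripper_width: 0.047
gripper_force: 0.0
```

```bash
python3 - <<'E'
from h import *
c=capture("wrist");s=capture("scene");d=capture("side")
t=sense()["tcp_pos"]
def crop(c,r=45):
    u,v=proj(c,t)[0].astype(int);print(u,v);return cv2.resize(c["pixels"][max(v-r,0):v+r,max(u-r,0):u+r],(390,390),interpolation=cv2.INTER_CUBIC)
cv2.imwrite("pics/w5.png",np.hstack([crop(s),crop(d)]));cv2.imwrite("pics/w5b.png",c["pixels"]);print(sense()["gripper_width"])
E
```

```text
359 286
344 226
0.014743978315871601
```

View pics/w5.png

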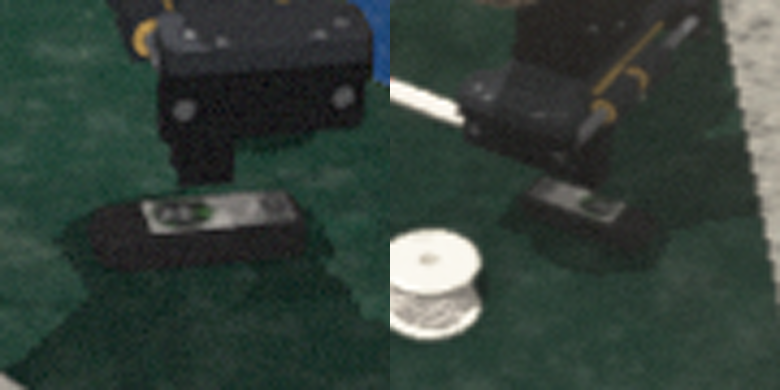

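The crops show the closed fingertip above the pack, not straddling it, at scene crop (205,182) and side crop (600,182). So the tips are higher than the TCP reading implies, and I'll triangulate them.

```bash
cat >> h.py <<'E'
def tri(ca,ua,cb,ub):
    Pm=lambda c:K(c)@np.c_[cv2.Rodrigues(c["rvec"])[0],c["tvec"]]
    X=cv2.triangulatePoints(Pm(ca),Pm(cb),np.array(ua,float),np.array(ub,float))[:,0];X=X[:3]/X[3];return X,proj(ca,X)[0]-ua,proj(cb,X)[0]-ub
E
python3 - <<'E'
from h import *
s=capture("scene");d=capture("side");q=sense()
print(q["tcp_pos"],q["joints"],q["wrist_force"],q["effort"].round(2))
print("tip",tri(s,(361.3,283),d,(347.5,223)))
# pack label/body points: body centre in both views
print("pack", tri(s,(314+197/4.333,241+215/4.333),d,(299+(583-390)/4.333,181+205/4.333)))
for z in(.003,.021,.04,.05): print(z,proj(s,[*q["tcp_pos"][:2],z]),proj(d,[*q["tcp_pos"][:2],z]))
E
```

```text
[ 0.47898286 -0.31928107  0.02159872] [-1.75701675e+01  2.86562141e+01 -1.93609837e+01 -1.67802295e-03
 -4.19866159e+01  7.40039447e+01] [-0.31263099 -0.63499705 -0.19251658] [ -0.   -39.49  13.57   2.97   0.08  -0.  ]
tip (array([ 0.47178805, -0.32487065,  0.03249636]), array([-1.6957731 ,  1.01649293]), array([-0.82258834, -0.61063184]))
pack (array([ 0.47915595, -0.32066673,  0.01470112]), array([ 0.93855936, -0.55734866]), array([0.46062886, 0.33545314]))
0.003 [[359.524405   295.32561287]] [[344.05273361 232.35613764]]
0.021 [[359.89482894 286.76608056]] [[344.12972171 227.10858761]]
0.04 [[360.29284189 277.56903853]] [[344.21213148 221.49149379]]
0.05 [[360.50528026 272.66014128]] [[344.25598566 218.50236883]]
```

View pics/w5b.png

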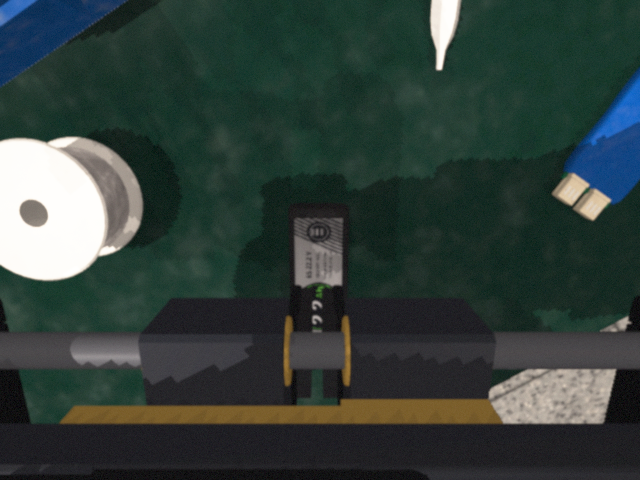

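The tips triangulate at z of about 0.03 m while the TCP reads 0.0216, so tip_reach doesn't match here. I'll check by touch, pressing the closed tips gently onto the pack top, which is known to be at 19 mm.

Request:
arm_command(deltas=[[0,0,0,0,0,0.3,1],[0,0,0,0,0,0.5,1],[0,0,0,0,0,0.5,1]])

```text
time_s: 7.88
tcp_pos: [0.4785, -0.3191, 0.016]
ee_rot: [[0.833, -0.553, -0.001], [-0.553, -0.833, 0.001], [-0.001, 0.0, -1.0]]
wrist_force: [0.2, 0.5, -0.8]
gripper_width: 0.003
gripper_force: 0.0
```

Request:
arm_command(deltas=[[0,0,0,0,0,0.2,1],[0,0,0,0,0,0.2,1]])

```text
time_s: 8.05
tcp_pos: [0.4788, -0.3192, 0.0142]
ee_rot: [[0.833, -0.553, -0.001], [-0.553, -0.833, 0.0], [-0.001, 0.0, -1.0]]
wrist_force: [-0.5, -0.4, -0.1]
gripper_width: 0.004
gripper_force: 0.0
```

Request:
arm_command(deltas=[[0,0,0,0,0,0.2,1],[0,0,0,0,0,0.2,1]])

```text
time_s: 8.22
tcp_pos: [0.4788, -0.3192, 0.0123]
ee_rot: [[0.833, -0.553, -0.0], [-0.553, -0.833, 0.0], [-0.001, 0.0, -1.0]]
wrist_force: [0.1, 0.3, 0.1]
gripper_width: 0.001
gripper_force: 0.0
```

Request:
arm_command(deltas=[[0,0,0,0,0,0.2,1],[0,0,0,0,0,0.2,1]])

```text
time_s: 8.38
tcp_pos: [0.4788, -0.3192, 0.0103]
ee_rot: [[0.833, -0.553, -0.0], [-0.553, -0.833, 0.0], [-0.001, 0.0, -1.0]]
wrist_force: [0.5, 0.5, 1.1]
gripper_width: 0.008
gripper_force: 0.0
```

Request:
arm_command(deltas=[[0,0,0,0,0,0.2,1],[0,0,0,0,0,0.2,1]])

```text
time_s: 8.55
tcp_pos: [0.4788, -0.3192, 0.0083]
ee_rot: [[0.833, -0.553, -0.0], [-0.553, -0.833, 0.0], [-0.0, 0.0, -1.0]]
wrist_force: [-0.1, 0.3, -0.1]
gripper_width: 0.006
gripper_force: 0.0
```

```bash
python3 - <<'E'
from h import *
s=capture("scene");d=capture("side");t=sense()["tcp_pos"];print(t,sense()["wrist_force"])
def crop(c,r=30):
    u,v=proj(c,t)[0].astype(int);print(u,v);return cv2.resize(c["pixels"][v-r:v+r,u-r:u+r],(390,390),interpolation=cv2.INTER_CUBIC)
cv2.imwrite("pics/w6.png",np.hstack([crop(s),crop(d)]))
E
```

```text
[ 0.47893601 -0.31923413  0.00852793] [ 0.39137842 -0.69656014 -0.6167156 ]
359 292
344 230
```

View pics/w6.png

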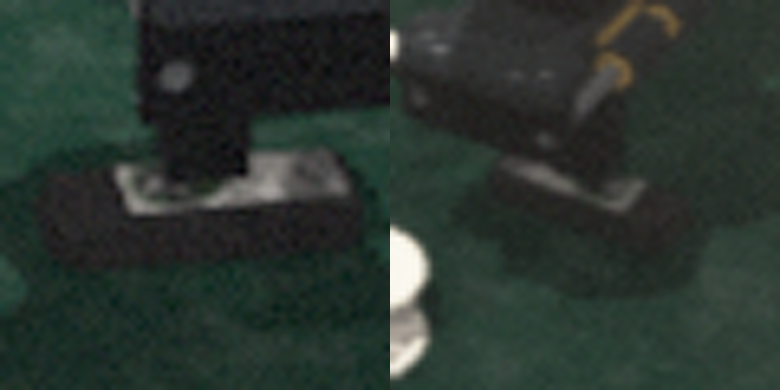

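The tip is now just above the label, at scene crop (207,178). That was my tenth picture, so from here I go by touch and numbers.

Request:
arm_command(deltas=[[0,0,0,0,0,0.2,1],[0,0,0,0,0,0.2,1]])

```text
time_s: 8.82
tcp_pos: [0.4788, -0.3192, 0.0064]
ee_rot: [[0.833, -0.553, -0.0], [-0.553, -0.833, 0.0], [-0.0, 0.0, -1.0]]
wrist_force: [-0.1, 0.2, 0.3]
gripper_width: 0.006
gripper_force: 0.0
```

Request:
arm_command(deltas=[[0,0,0,0,0,0.2,1],[0,0,0,0,0,0.2,1]])

```text
time_s: 8.98
tcp_pos: [0.4791, -0.3193, 0.0046]
ee_rot: [[0.833, -0.553, 0.0], [-0.553, -0.833, -0.0], [0.0, 0.0, -1.0]]
wrist_force: [0.0, 0.1, 0.2]
gripper_width: 0.007
gripper_force: 0.0
```

Request:
arm_command(deltas=[[0,0,0,0,0,0.15,1],[0,0,0,0,0,0.15,1]])

```text
time_s: 9.15
tcp_pos: [0.4792, -0.3194, 0.0044]
ee_rot: [[0.834, -0.552, 0.0], [-0.552, -0.834, -0.001], [0.0, 0.0, -1.0]]
wrist_force: [-2.3, 1.8, 7.9]
gripper_width: 0.002
gripper_force: 3.9
```

Request:
arm_command(deltas=[[0,0,0,0,0,0.15,1],[0,0,0,0,0,0.15,1]])

```text
time_s: 9.32
tcp_pos: [0.4792, -0.3194, 0.0043]
ee_rot: [[0.834, -0.552, 0.0], [-0.552, -0.834, -0.001], [0.001, 0.001, -1.0]]
wrist_force: [-4.0, 3.3, 15.3]
gripper_width: 0.006
gripper_force: 7.9
```

Request:
arm_command(deltas=[[0,0,0,0,0,0.15,1],[0,0,0,0,0,0.15,1]])

```text
time_s: 9.48
tcp_pos: [0.4792, -0.3194, 0.0042]
ee_rot: [[0.834, -0.551, 0.0], [-0.551, -0.834, -0.001], [0.001, 0.001, -1.0]]
wrist_force: [-6.9, 5.9, 24.3]
gripper_width: 0.004
gripper_force: 11.9
```

Contact came at a TCP reading of 0.0044, so the tips sit about 14.6 mm above the reported TCP, not 19 mm below it. I'll work with tip z = tcp_z + 0.0146, back off, open and straddle.

Request:
arm_command(deltas=[[0,0,0,0,0,-1.5,1],[0,0,0,0,0,-3,-0.3],[0,0,0,0,0,-3,-0.3],[0,0,0,0,0,-3,-0.3],[0,0,0,0,0,-3,-0.3],[0,0,0,0,0,-3,-0.3],[0,0,0,0,0,-3,-0.3],[0,0,0,0,0,-3,-0.3]])

```text
time_s: 10.15
tcp_pos: [0.4785, -0.3191, 0.0293]
ee_rot: [[0.833, -0.553, -0.002], [-0.553, -0.833, 0.001], [-0.002, 0.0, -1.0]]
wrist_force: [-0.5, -0.2, 0.5]
gripper_width: 0.449
gripper_force: 0.0
```

Request:
arm_command(deltas=[[0,0,0,0,0,0,-0.3],[0,0,0,0,0,0,-0.3],[0,0,0,0,0,0,-0.3],[0,0,0,0,0,0,-0.3],[0,0,0,0,0,0,-0.3]])

```text
time_s: 10.57
tcp_pos: [0.479, -0.3193, 0.0301]
ee_rot: [[0.833, -0.553, 0.0], [-0.553, -0.833, -0.0], [0.0, -0.0, -1.0]]
wrist_force: [0.4, 0.1, 0.3]
gripper_width: 0.647
gripper_force: 0.0
```

```bash
python3 - <<'E'
from h import *
s=sense();print(s["gripper_width"],s["tcp_pos"],s["wrist_force"])
c=capture("wrist");im=c["pixels"].astype(int);d=im[...,1]-im[...,2];win=np.zeros(d.shape,bool);win[165:285,240:400]=1
m=((d<9)&win).astype(np.uint8);m=cv2.morphologyEx(m,cv2.MORPH_OPEN,np.ones((5,5)))
k=max(cv2.findContours(m,0,2)[0],key=cv2.contourArea);P=plane(c,k[:,0],.019);T=(P-s["tcp_pos"])@s["ee_rot"]*1000
print(T.min(0),T.max(0))
E
```

```text
0.6465888635904137 [ 0.47900834 -0.3192606   0.03013763] [0.38252268 0.1477849  0.32303878]
[  0.09933772 -14.27482076  11.13761085] [43.20357844 14.1436497  11.13812861]
```

Request:
arm_command(deltas=[[0,0,0,0.1,0,1.5,-0.3],[0,0,0,0.1,0,3,-0.3],[0,0,0,0.1,0,3.4,-0.3],[0,0,0,0.1,0,3.5,-0.3],[0,0,0,0.1,0,3.5,-0.3]])

```text
time_s: 11.03
tcp_pos: [0.4798, -0.3199, -0.0048]
ee_rot: [[0.833, -0.553, -0.0], [-0.553, -0.833, -0.0], [-0.0, 0.0, -1.0]]
wrist_force: [0.2, 0.5, -0.3]
gripper_width: 0.65
gripper_force: 0.0
```

Request:
arm_command(deltas=[[0,0,0,0,0,0.2,-0.3],[0,0,0,0,0,0.4,-0.3],[0,0,0,0,0,0.6,-0.3],[0,0,0,0,0,0.6,-0.3]])

```text
time_s: 11.37
tcp_pos: [0.4797, -0.3198, -0.0109]
ee_rot: [[0.833, -0.553, -0.0], [-0.553, -0.833, 0.0], [-0.0, -0.0, -1.0]]
wrist_force: [-0.4, -0.1, -0.2]
gripper_width: 0.649
gripper_force: 0.0
```

Tips should be about 4 mm above the bench with no contact force, so I close.

Request:
arm_command(deltas=[[0,0,0,0,0,0,1],[0,0,0,0,0,0,1],[0,0,0,0,0,0,1],[0,0,0,0,0,0,1],[0,0,0,0,0,0,1],[0,0,0,0,0,0,1],[0,0,0,0,0,0,1],[0,0,0,0,0,0,1]])

```text
time_s: 12.03
tcp_pos: [0.4798, -0.3199, -0.0108]
ee_rot: [[0.833, -0.553, 0.0], [-0.553, -0.833, -0.0], [0.0, 0.0, -1.0]]
wrist_force: [-0.3, -0.1, 0.4]
gripper_width: 0.331
gripper_force: 30.0
```

Request:
arm_command(deltas=[[0,0,0,0,0,0,1],[0,0,0,0,0,0,1],[0,0,0,0,0,-1,1],[0,0,0,0,0,-1.5,1],[0,0,0,0,0,-1.5,1]])

```text
time_s: 12.45
tcp_pos: [0.4809, -0.3202, 0.0057]
ee_rot: [[0.833, -0.553, 0.003], [-0.553, -0.833, -0.001], [0.003, -0.001, -1.0]]
wrist_force: [-0.1, 0.0, -1.1]
gripper_width: 0.328
gripper_force: 30.0
```

The pack is held: width 29 mm, grip 30 N. I'll lift and go back towards the cradle, re-measuring the guides from a static pose.

```bash
python3 - <<'E'
from h import *
a=np.radians(104.0);yh=np.array([np.cos(a),np.sin(a)]);n=np.array([.498,.0457])
print(delta([*(n+.10*yh),.19],Rt=down(-166)))
E
```

```text
[-2.0000e-03 -3.0000e-03  7.4100e-01 -2.6119e+01 -3.8198e+01 -1.8485e+01]
```

Request:
arm_command(deltas=[[0,0,0,0,0,-3,1],[0,0,0,0,0,-6,1],[0,0,0,-1,-2,-9,1],[0,0,0.1,-3,-4,-12,1],[0,0,0.2,-6,-8,-14,1],[0,0,0.3,-8,-11,-16,1],[0,0,0.4,-10,-14,-18,1],[0,0,0.5,-12,-17,-18.5,1]])

```text
time_s: 13.12
tcp_pos: [0.4747, -0.1166, 0.1907]
ee_rot: [[0.463, -0.886, 0.005], [-0.886, -0.463, -0.0], [0.003, -0.004, -1.0]]
wrist_force: [2.1, -0.1, -1.9]
gripper_width: 0.325
gripper_force: 30.0
```

```bash
python3 - <<'E'
from h import *
a=np.radians(104.0);yh=np.array([np.cos(a),np.sin(a)]);n=np.array([.498,.0457])
print(delta([*(n+.10*yh),.19],Rt=down(-166)))
E
```

```text
[-5.0000e-03 -2.0000e-03  2.3700e-01 -2.3025e+01 -1.1935e+01  6.2000e-02]
```

Request:
arm_command(deltas=[[0,0,0.23,-23,-12,0,1],[0,0,0.23,-23,-12,0,1],[0,0,0.23,-23,-12,0,1],[0,0,0.23,-23,-12,0,1],[0,0,0.23,-23,-12,0,1],[0,0,0.23,-23,-12,0,1],[0,0,0.23,-23,-12,0,1],[0,0,0.23,-23,-12,0,1]])

```text
time_s: 13.78
tcp_pos: [0.4724, 0.1456, 0.1878]
ee_rot: [[0.259, -0.966, 0.001], [-0.966, -0.259, 0.001], [-0.001, -0.001, -1.0]]
wrist_force: [0.3, -0.3, -2.1]
gripper_width: 0.325
gripper_force: 30.0
```

Request:
arm_command(deltas=[[0,0,0,0,0,0,1],[0,0,0,0,0,0,1],[0,0,0,0,0,0,1],[0,0,0,0,0,0,1]])

```text
time_s: 14.12
tcp_pos: [0.4722, 0.1404, 0.1878]
ee_rot: [[0.252, -0.968, -0.0], [-0.968, -0.252, -0.0], [0.0, 0.0, -1.0]]
wrist_force: [0.2, -0.2, -1.9]
gripper_width: 0.328
gripper_force: 30.0
```

```bash
cat > nest.py <<'E'
from h import *
def nest(c,n,yaw):
    g=cv2.cvtColor(c["pixels"],cv2.COLOR_BGR2GRAY)
    for it in range(2):
        a=np.radians(yaw);yh=np.array([np.cos(a),np.sin(a)]);xh=np.array([yh[1],-yh[0]])
        P=[]
        for x,y in [(.0226,-.031),(-.0226,-.031),(.0226,.033),(-.0226,.033)]:
            u,v=proj(c,[*(n+x*xh+y*yh),.020])[0];x0,y0=int(u)-10,int(v)-13
            w=g[y0:y0+27,x0:x0+21];k,l,st,ce=cv2.connectedComponentsWithStats((w>(int(w.max())+np.median(w))/2).astype(np.uint8))
            i=1+np.argmax(st[1:,4]);P.append(ce[i]+[x0,y0]);A=st[i]
            if it:print(x,y,A.tolist())
        G=plane(c,P,.020)[:,:2];up=((G[2]+G[3])-(G[0]+G[1]))/2
        yaw=np.degrees(np.arctan2(up[1],up[0]));n=G.mean(0)-.001*up/np.linalg.norm(up)
    print("seps",np.linalg.norm(up),np.linalg.norm(G[1]-G[0]),np.linalg.norm(G[3]-G[2]),"nest",n,"yaw",yaw)
    return n,yaw
E
python3 - <<'E'
from nest import *
import pickle
c=capture("wrist");pickle.dump(c,open("w7.pkl","wb"));s=sense();print(s["tcp_pos"],s["ee_rot"].round(4).tolist(),s["moment"],s["gripper_width"])
n,yaw=nest(c,np.array([.498,.0457]),104.0)
# pack in tool frame: far end of held pack (not green/grey?) print row profile along column centre
im=c["pixels"];print(im[230:300:3,317].tolist())
E
```

```text
[0.47229691 0.14049829 0.18783148] [[0.2524, -0.9676, -0.0], [-0.9676, -0.2524, 0.0001], [-0.0001, -0.0, -1.0]] [ 0.06314119 -0.05912708  0.02480375] 0.3273438645373596
0.0226 -0.031 [5, 4, 12, 20, 197]
-0.0226 -0.031 [5, 4, 12, 19, 180]
0.0226 0.033 [5, 5, 11, 18, 171]
-0.0226 0.033 [6, 4, 11, 19, 181]
seps 0.06405609708490638 0.045260220622985986 0.045578180324088224 nest [0.49787918 0.04577942] yaw 103.59802526356411
[[47, 41, 47], [49, 50, 54], [44, 48, 50], [79, 79, 84], [94, 94, 101], [77, 76, 82], [43, 40, 43], [60, 59, 64], [73, 71, 73], [69, 65, 70], [48, 45, 46], [79, 77, 78], [69, 69, 70], [93, 94, 98], [136, 139, 147], [140, 143, 150], [137, 139, 147], [123, 127, 133], [122, 125, 131], [130, 132, 139], [142, 143, 150], [131, 132, 139], [122, 127, 134], [135, 138, 148]]
```

```bash
python3 - <<'E'
from h import *
print(delta([.498,.0453,.060],Rt=down(-166.3)))
E
```

```text
[-0.     0.     0.016  9.861 -0.084 12.782]
```

Request:
arm_command(deltas=[[0,0,0.016,4,0,1,1],[0,0,0.016,7.5,0,3,1],[0,0,0.016,9.86,-0.08,6,1],[0,0,0.016,9.86,-0.08,9,1],[0,0,0.016,9.86,-0.08,12,1],[0,0,0.016,9.86,-0.08,12.8,1],[0,0,0.016,9.86,-0.08,12.8,1],[0,0,0.016,9.86,-0.08,12.8,1]])

```text
time_s: 14.83
tcp_pos: [0.4991, 0.0463, 0.0606]
ee_rot: [[0.239, -0.971, 0.001], [-0.971, -0.239, -0.0], [0.0, -0.001, -1.0]]
wrist_force: [-0.2, -0.1, -1.5]
gripper_width: 0.33
gripper_force: 30.0
```

```bash
python3 - <<'E'
from h import *
print(delta([.498,.0453,.0015],Rt=down(-166.3)),sense()["tcp_pos"])
E
```

```text
[-1.000e-03 -0.000e+00  2.000e-03  7.300e-02  1.340e-01  5.911e+00] [0.49905943 0.04634325 0.06061361]
```

Request:
arm_command(deltas=[[0,0,0,0.05,0.1,1.5,1],[0,0,0,0.05,0.1,3,1],[0,0,0,0.05,0.1,4,1],[0,0,0,0.05,0.1,4.8,1],[0,0,0,0.05,0.1,5.3,1],[0,0,0,0.05,0.1,5.5,1],[0,0,0,0.05,0.1,5.5,1]])

```text
time_s: 15.42
tcp_pos: [0.4979, 0.046, 0.0053]
ee_rot: [[0.239, -0.971, 0.001], [-0.971, -0.239, 0.0], [-0.0, -0.001, -1.0]]
wrist_force: [-0.1, -0.4, -1.5]
gripper_width: 0.329
gripper_force: 30.0
```

Request:
arm_command(deltas=[[0,0,0,0,0,0.2,1],[0,0,0,0,0,0.3,1],[0,0,0,0,0,0.3,1]])

```text
time_s: 15.67
tcp_pos: [0.4974, 0.0458, 0.002]
ee_rot: [[0.239, -0.971, 0.0], [-0.971, -0.239, 0.0], [-0.0, -0.0, -1.0]]
wrist_force: [0.5, 0.1, -2.0]
gripper_width: 0.328
gripper_force: 30.0
```

```bash
python3 - <<'E'
from h import *
s=sense();print(delta([.498,.0453,.0012],Rt=down(-166.3)),s["tcp_pos"],s["wrist_force"],s["moment"])
E
```

```text
[-0.     0.     0.002  0.058 -0.043  0.079] [0.49744408 0.04575748 0.00198801] [ 0.54098107  0.12360174 -1.99175371] [ 0.10233926 -0.05374137  0.04750394]
```

Request:
arm_command(deltas=[[0,0,0,0.05,-0.03,0.1,1],[0,0,0,0.05,-0.03,0.1,1]])

```text
time_s: 15.83
tcp_pos: [0.4979, 0.0454, 0.0012]
ee_rot: [[0.239, -0.971, 0.0], [-0.971, -0.239, 0.0], [-0.0, -0.001, -1.0]]
wrist_force: [-0.8, 1.6, 1.7]
gripper_width: 0.326
gripper_force: 30.0
```

Request:
arm_command(deltas=[[0,0,0,0,0,0.05,1],[0,0,0,0,0,0.05,0],[0,0,0,0,0,0.05,-0.1],[0,0,0,0,0,0.05,-0.1],[0,0,0,0,0,0.05,-0.1],[0,0,0,0,0,0.05,-0.1],[0,0,0,0,0,0.05,-0.1],[0,0,0,0,0,0.05,-0.1]])

```text
time_s: 16.5
tcp_pos: [0.4977, 0.0452, 0.0002]
ee_rot: [[0.239, -0.971, -0.0], [-0.971, -0.239, -0.0], [0.0, 0.0, -1.0]]
wrist_force: [-0.6, 1.2, 0.7]
gripper_width: 0.544
gripper_force: 0.0
```

Contact with the nest came at the expected height and the pack is released. I'll lift off and check it with the wrist camera.

Request:
arm_command(deltas=[[0,0,0,0,0,-2,-0.1],[0,0,0,0,0,-5,-0.1],[0,0,0,0,0,-9,-0.1],[0,0,0,-2,0,-13,-0.1],[0,0,0,-5,0,-16,-0.1],[0,0,0,-8,0,-18,0.3],[0,0,0,-9,0,-19,0.3],[0,0,0,-9,0,-19,0.3]])

```text
time_s: 17.17
tcp_pos: [0.4773, 0.1352, 0.1931]
ee_rot: [[0.242, -0.97, 0.006], [-0.97, -0.242, 0.003], [-0.002, -0.006, -1.0]]
wrist_force: [1.0, -0.6, -0.2]
gripper_width: 0.409
gripper_force: 0.0
```

Request:
arm_command(deltas=[[0,0,0,0,0,0,0.3],[0,0,0,0,0,0,0.3]])

```text
time_s: 17.33
tcp_pos: [0.4752, 0.1316, 0.1887]
ee_rot: [[0.238, -0.971, -0.003], [-0.971, -0.238, -0.002], [0.001, 0.003, -1.0]]
wrist_force: [1.2, 0.2, -0.1]
gripper_width: 0.361
gripper_force: 0.0
```

```bash
python3 - <<'E'
from nest import *
import pickle
c=capture("wrist");pickle.dump(c,open("w8.pkl","wb"));s=sense();print(s["tcp_pos"],s["gripper_width"],s["moment"])
n,yaw=nest(c,np.array([.4979,.0458]),103.8)
yaw=103.8
a=np.radians(yaw);yh=np.array([np.cos(a),np.sin(a)]);xh=np.array([yh[1],-yh[0]]);n=np.array([.4979,.0458])
# label grey of the pack: rectify the cradle top plane z=.031 (pack top) to 2 px/mm, columns = x(-30..30), rows=y(-60..60)
def rect(z,x0,x1,y0,y1,k=2):
    X,Y=np.meshgrid(np.arange(x0,x1,1/k),np.arange(y0,y1,1/k));W=n+X[...,None]/1e3*xh+Y[...,None]/1e3*yh
    uv=proj(c,np.dstack([W,np.full(X.shape,z)]).reshape(-1,3)).reshape(*X.shape,2).astype(np.float32)
    return cv2.remap(c["pixels"],uv[...,0],uv[...,1],cv2.INTER_LINEAR)
r=rect(.031,-25,25,-60,60);g=cv2.cvtColor(r,cv2.COLOR_BGR2GRAY)
print("y prof",[(i/2-60,int(g[i:i+4,44:56].mean())) for i in range(0,240,4)])
print("x prof y0",[(i/2-25,int(g[90:130,i:i+2].mean())) for i in range(0,100,2)])
# wings at z=.065: red pixels -> angle
im=c["pixels"];hsv=cv2.cvtColor(im,cv2.COLOR_BGR2HSV);m=cv2.inRange(hsv,(0,150,80),(8,255,255))|cv2.inRange(hsv,(170,150,80),(180,255,255))
v,u=np.nonzero(m);W=plane(c,np.c_[u,v],.065)[:,:2]-n;q=np.c_[W@xh,W@yh]*1000;q=q[(abs(q[:,0])<30)&(q[:,1]>50)&(q[:,1]<112)]
print(len(q),q.mean(0),cv2.minAreaRect(q.astype(np.float32)),q.min(0),q.max(0))
E
```

```text
[0.47531343 0.131382   0.18849137] 0.35751994764052164 [ 0.15096172 -0.02710627 -0.01846291]
0.0226 -0.031 [5, 3, 12, 20, 191]
-0.0226 -0.031 [6, 4, 12, 19, 181]
0.0226 0.033 [5, 5, 11, 17, 166]
-0.0226 0.033 [5, 6, 16, 21, 208]
seps 0.065036855337947 0.045386484905265215 0.04640387467960109 nest [0.4975629  0.04600531] yaw 104.4763970526648
y prof [(-60.0, 51), (-58.0, 37), (-56.0, 37), (-54.0, 79), (-52.0, 128), (-50.0, 130), (-48.0, 142), (-46.0, 158), (-44.0, 140), (-42.0, 152), (-40.0, 106), (-38.0, 56), (-36.0, 98), (-34.0, 92), (-32.0, 90), (-30.0, 132), (-28.0, 100), (-26.0, 88), (-24.0, 137), (-22.0, 183), (-20.0, 192), (-18.0, 188), (-16.0, 192), (-14.0, 188), (-12.0, 192), (-10.0, 196), (-8.0, 199), (-6.0, 204), (-4.0, 123), (-2.0, 101), (0.0, 110), (2.0, 105), (4.0, 96), (6.0, 179), (8.0, 178), (10.0, 115), (12.0, 123), (14.0, 228), (16.0, 218), (18.0, 121), (20.0, 137), (22.0, 232), (24.0, 146), (26.0, 73), (28.0, 71), (30.0, 70), (32.0, 72), (34.0, 72), (36.0, 70), (38.0, 71), (40.0, 72), (42.0, 66), (44.0, 59), (46.0, 59), (48.0, 79), (50.0, 210), (52.0, 250), (54.0, 2
[... 180 characters left out ...]
 (-15.0, 119), (-14.0, 74), (-13.0, 63), (-12.0, 109), (-11.0, 173), (-10.0, 197), (-9.0, 189), (-8.0, 177), (-7.0, 162), (-6.0, 149), (-5.0, 145), (-4.0, 142), (-3.0, 148), (-2.0, 167), (-1.0, 169), (0.0, 156), (1.0, 148), (2.0, 147), (3.0, 141), (4.0, 135), (5.0, 143), (6.0, 166), (7.0, 199), (8.0, 228), (9.0, 245), (10.0, 250), (11.0, 222), (12.0, 129), (13.0, 94), (14.0, 153), (15.0, 205), (16.0, 219), (17.0, 220), (18.0, 219), (19.0, 219), (20.0, 222), (21.0, 227), (22.0, 231), (23.0, 236), (24.0, 241)]
758 [-0.79835788 80.97430619] ((-0.8688607215881348, 82.63816833496094), (49.303550720214844, 16.28972816467285), 89.86842346191406) [-9.01860345 57.98566032] [  7.27291443 107.29263636]
```

The pack lies at x of about -0.5 mm and y of about +2.5 mm, flat between jaw and pins. The wings are at angle 0, centred near y = 83 mm. Next is the knob.

```bash
python3 - <<'E'
from h import *
a=np.radians(103.8);yh=np.array([np.cos(a),np.sin(a)]);xh=np.array([yh[1],-yh[0]]);n=np.array([.4979,.0458])
t=n-.0004*xh+.0833*yh;print(t,delta([*t,.10],Rt=down(-166.2)),sense()["gripper_width"])
E
```

```text
[0.47764171 0.12660007] [ 4.000e-03 -1.000e-03 -1.000e-03  5.110e-01 -1.460e-01  8.849e+00] 0.35751994764052164
```

Request:
arm_command(deltas=[[0,0,0,0.5,-0.15,3,0.2],[0,0,0,0.5,-0.15,6,0.2],[0,0,0,0.5,-0.15,8,0.2],[0,0,0,0.5,-0.15,8.9,0.2],[0,0,0,0.5,-0.15,8.9,0.2],[0,0,0,0.5,-0.15,8.9,0.2],[0,0,0,0.5,-0.15,8.9,0.2]])

```text
time_s: 17.97
tcp_pos: [0.4799, 0.1283, 0.1023]
ee_rot: [[0.239, -0.971, 0.002], [-0.971, -0.239, 0.001], [-0.0, -0.002, -1.0]]
wrist_force: [-0.7, 0.0, 0.1]
gripper_width: 0.399
gripper_force: 0.0
```

```bash
python3 - <<'E'
from h import *
t=[.47764,.1266];s=sense();print(delta([*t,.03],Rt=down(-166.2)),s["gripper_width"],s["moment"],s["wrist_force"])
E
```

```text
[-2.000e-03  0.000e+00  0.000e+00  1.110e-01  2.720e-01  7.225e+00] 0.39888756426348315 [ 0.12118348 -0.05916771 -0.00031644] [-0.66204631  0.01146859  0.05561233]
```

Request:
arm_command(deltas=[[0,0,0,0.1,0.27,2.5,0.2],[0,0,0,0.1,0.27,4,0.2],[0,0,0,0.1,0.27,5.5,0.2],[0,0,0,0.1,0.27,6.7,0.2],[0,0,0,0.1,0.27,7.2,0.2],[0,0,0,0.1,0.27,7.2,0.2],[0,0,0,0.1,0.27,7.2,0.2]])

```text
time_s: 18.55
tcp_pos: [0.4773, 0.127, 0.0303]
ee_rot: [[0.239, -0.971, 0.002], [-0.971, -0.239, 0.001], [-0.0, -0.002, -1.0]]
wrist_force: [-0.5, 0.5, 0.4]
gripper_width: 0.399
gripper_force: 0.0
```

```bash
python3 - <<'E'
from h import *
t=[.47764,.1266];s=sense();print(delta([*t,.029],Rt=down(-166.2)),s["tcp_pos"],s["gripper_width"],s["moment"],s["wrist_force"])
E
```

```text
[-0.002  0.     0.     0.045 -0.02   0.127] [0.47733836 0.12698713 0.03027359] 0.3993706390828988 [ 0.07045431 -0.0486799   0.0700165 ] [-0.53009501  0.46475144  0.43333036]
```

Request:
arm_command(deltas=[[0,0,0,0,0,0.1,1],[0,0,0,0,0,0.1,1],[0,0,0,0,0,0.1,1],[0,0,0,0,0,0.1,1],[0,0,0,0,0,0.1,1],[0,0,0,0,0,0.1,1],[0,0,0,0,0,0.1,1],[0,0,0,0,0,0.1,1]])

```text
time_s: 19.22
tcp_pos: [0.4772, 0.1269, 0.0286]
ee_rot: [[0.239, -0.971, 0.001], [-0.971, -0.239, 0.001], [-0.0, -0.002, -1.0]]
wrist_force: [2.2, 0.3, 0.7]
gripper_width: 0.149
gripper_force: 27.1
```

```bash
cat > feel.py <<'E'
from h import *
def feel(N=8):
    M=[];F=[]
    for i in range(N):
        capture("wrist");s=sense();M.append(s["moment"]);F.append(s["wrist_force"])
    A=s["ee_rot"];M=np.array(M);F=np.array(F)
    print("t",round(s["time_s"],2),"Mworld",M.mean(0).round(3),"sd",M.std(0).round(3),"Fworld",F.mean(0).round(2),"Ftool",(A.T@F.mean(0)).round(2),"tcp",s["tcp_pos"].round(4),"yaw",round(np.degrees(np.arctan2(A[1,1],A[0,1])),2),"w",round(s["gripper_width"]*87,1),round(s["gripper_force"],1))
if __name__=="__main__":
    import sys;feel(int(sys.argv[1]) if len(sys.argv)>1 else 8)
E
python3 feel.py 6
```

```text
t 19.52 Mworld [ 0.114 -0.74   0.014] sd [0.015 0.107 0.025] Fworld [2.27 0.07 1.22] Ftool [ 0.48 -2.22 -1.22] tcp [0.4771 0.1269 0.0286] yaw -166.18 w 13.6 27.3
```

```bash
python3 feel.py 4; python3 - <<'E'
from h import *
# knob redness visible? wing angle from scene/side
a=np.radians(103.8);yh=np.array([np.cos(a),np.sin(a)]);xh=np.array([yh[1],-yh[0]]);n=np.array([.4979,.0458])
for nm in("scene","side"):
    c=capture(nm);hsv=cv2.cvtColor(c["pixels"],cv2.COLOR_BGR2HSV);m=cv2.inRange(hsv,(0,150,60),(8,255,255))|cv2.inRange(hsv,(170,150,60),(180,255,255))
    v,u=np.nonzero(m);W=plane(c,np.c_[u,v],.056)[:,:2]-n;q=np.c_[W@xh,W@yh]*1000;q=q[(abs(q[:,0])<40)&(q[:,1]>45)&(q[:,1]<112)]
    print(nm,len(q),q.min(0),q.max(0),q.mean(0))
E
```

```text
t 19.72 Mworld [ 0.148 -0.945 -0.005] sd [0.033 0.05  0.006] Fworld [3.32 0.32 2.33] Ftool [ 0.48 -3.3  -2.33] tcp [0.4771 0.1269 0.0286] yaw -166.18 w 13.2 27.4
scene 75 [-34.1652492   45.52634523] [15.55600502 84.77798572] [-8.32061692 63.77811518]
side 44 [-7.53450626 67.89814054] [  8.6045852  106.69070996] [ 0.37740563 93.50355051]
```

Request:
arm_command(deltas=[[0,0,0,0,-0.1,0,1],[0,0,0,0,-0.1,0,1],[0,0,0,0,-0.1,0,1],[0,0,0,0,-0.1,0,1]])

```text
time_s: 20.15
tcp_pos: [0.4772, 0.1268, 0.0285]
ee_rot: [[0.239, -0.971, -0.0], [-0.971, -0.239, -0.0], [-0.0, 0.0, -1.0]]
wrist_force: [0.8, 1.3, 5.4]
gripper_width: 0.151
gripper_force: 28.1
```

```bash
python3 feel.py 4
```

```text
t 20.35 Mworld [ 0.461 -0.212  0.02 ] sd [0.021 0.035 0.01 ] Fworld [0.4  1.42 5.29] Ftool [-1.28 -0.72 -5.29] tcp [0.4772 0.1268 0.0285] yaw -166.19 w 13.3 28.1
```

Request:
arm_command(deltas=[[0,0,0,0,0,-0.3,0.6],[0,0,0,0,0,-0.5,0.6],[0,0,0,0,0,-0.5,0.6],[0,0,0,0,0,-0.5,1],[0,0,0,0,0,-0.5,1],[0,0,0,0,0,-0.5,1],[0,0,0,0,0,-0.5,1],[0,0,0,0,0,-0.5,1]])

```text
time_s: 21.02
tcp_pos: [0.4773, 0.1265, 0.0329]
ee_rot: [[0.239, -0.971, -0.001], [-0.971, -0.239, -0.0], [0.0, 0.001, -1.0]]
wrist_force: [2.0, -0.4, -3.2]
gripper_width: 0.113
gripper_force: 29.8
```

```bash
python3 feel.py 4
```

```text
t 21.22 Mworld [-0.233 -0.708  0.002] sd [0.025 0.038 0.026] Fworld [ 2.36 -1.19 -4.39] Ftool [ 1.71 -2.01  4.39] tcp [0.4772 0.1265 0.0329] yaw -166.2 w 9.4 29.8
```

Raising the grip brought the width to about 9.6 mm, which is the wing plate (the lower grip was on a thicker hub). Now I turn clockwise, +rz with the tool pointing down.

Request:
arm_command(deltas=[[0,0,0.05,0,-0.03,0.06,1],[0,0,0.12,0,-0.03,0.06,1],[0,0,0.2,0,-0.03,0.06,1],[0,0,0.28,0,-0.03,0.06,1],[0,0,0.35,0,-0.03,0.06,1],[0,0,0.4,0,-0.03,0.06,1],[0,0,0.4,0,-0.03,0.06,1]])

```text
time_s: 21.8
tcp_pos: [0.4775, 0.1266, 0.0329]
ee_rot: [[-0.159, -0.987, -0.001], [-0.987, 0.159, -0.001], [0.001, 0.0, -1.0]]
wrist_force: [1.1, -1.6, 0.8]
gripper_width: 0.116
gripper_force: 29.9
```

```bash
python3 feel.py 4
```

```text
t 22.0 Mworld [-0.383 -0.17  -0.057] sd [0.016 0.099 0.028] Fworld [ 1.15 -1.41  0.78] Ftool [ 1.21 -1.36 -0.78] tcp [0.4775 0.1266 0.0329] yaw 170.92 w 9.9 29.9
```

```bash
python3 - <<'E'
from h import *
for i in range(3): print(sense()["effort"].round(4),sense()["moment"].round(3));capture("wrist")
E
```

```text
[  0.841  -31.7248  12.5856   2.5853   0.2398   0.0728] [-0.409 -0.046 -0.015]
[  0.8412 -31.5714  12.603    2.5749   0.2947   0.0692] [-0.398  0.021 -0.062]
[  0.8496 -31.4193  12.6199   2.564    0.3487   0.0661] [-0.393  0.087 -0.048]
```

Request:
arm_command(deltas=[[0,0,0.1,0,-0.03,0,1],[0,0,0.2,0,-0.03,0,1],[0,0,0.3,0,-0.03,0,1],[0,0,0.4,0,-0.03,0,1]])

```text
time_s: 22.48
tcp_pos: [0.4777, 0.1265, 0.0329]
ee_rot: [[-0.533, -0.846, -0.001], [-0.846, 0.533, -0.001], [0.001, 0.0, -1.0]]
wrist_force: [-0.1, -2.5, 2.7]
gripper_width: 0.114
gripper_force: 30.1
```

```bash
python3 - <<'E'
from h import *
for i in range(4): print(sense()["effort"].round(4),sense()["moment"].round(3),sense()["joint_velocities"].round(1)[5]);capture("wrist")
E
python3 feel.py 2
```

```text
[  0.7225 -31.2243  12.75     2.3014   0.4339   0.5569] [-0.522  0.11   0.244] -68.2
[  1.1273 -30.9604  12.7001   2.4942   0.4804  -0.1362] [-0.591  0.117 -0.126] 12.7
[  1.2756 -30.7691  12.68     2.5804   0.5401  -0.1954] [-0.583  0.148 -0.173] 4.5
[  1.2191 -30.6415  12.7185   2.5854   0.5989   0.0762] [-0.594  0.218 -0.195] 0.6
t 22.78 Mworld [-0.64   0.397 -0.183] sd [0.028 0.017 0.03 ] Fworld [-1.9  -2.33  4.43] Ftool [ 2.98  0.38 -4.42] tcp [0.4777 0.1265 0.0328] yaw 148.04 w 9.8 29.9
```

Request:
arm_command(deltas=[[0,0,0.03,0.05,0,-0.07,1],[0,0,0.06,0.05,0,-0.07,1],[0,0,0.09,0.05,0,-0.07,1],[0,0,0.12,0.05,0,-0.07,1],[0,0,0.15,0.05,0,-0.07,1],[0,0,0.18,0.05,0,-0.07,1],[0,0,0.2,0.05,0,-0.07,1]])

```text
time_s: 23.37
tcp_pos: [0.4778, 0.1265, 0.0329]
ee_rot: [[-0.688, -0.726, 0.0], [-0.726, 0.688, -0.0], [0.0, -0.0, -1.0]]
wrist_force: [0.9, -1.1, -2.5]
gripper_width: 0.113
gripper_force: 30.0
```

```bash
cat > mz.py <<'E'
from h import *
s=sense();A=s["ee_rot"];y=np.degrees(np.arctan2(A[1,1],A[0,1]));k=np.radians((-166.2-y)%360)
print("t %.2f knob %.3f Mz %.3f eff6 %.3f v6 %.1f"%(s["time_s"],k,s["moment"][2],s["effort"][5],s["joint_velocities"][5]),"Ftool",(A.T@s["wrist_force"]).round(1),"w %.1f"%(s["gripper_width"]*87))
E
python3 mz.py
```

```text
t 23.37 knob 0.999 Mz 0.174 eff6 -0.111 v6 -13.4 Ftool [ 0.2 -1.4  2.5] w 9.8
```

Request:
arm_command(deltas=[[0,0,0.02,0,0,0,1],[0,0,0.04,0,0,0,1]])

```text
time_s: 23.53
tcp_pos: [0.4778, 0.1264, 0.0329]
ee_rot: [[-0.717, -0.697, -0.0], [-0.697, 0.717, 0.0], [0.0, 0.0, -1.0]]
wrist_force: [2.1, -1.6, -4.3]
gripper_width: 0.112
gripper_force: 30.0
```

```bash
python3 mz.py
```

```text
t 23.53 knob 1.040 Mz 0.225 eff6 -0.047 v6 -14.1 Ftool [-0.4 -2.7  4.3] w 9.8
```

Request:
arm_command(deltas=[[0,0,0.02,0,0,0,1],[0,0,0.04,0,0,0,1]])

```text
time_s: 23.7
tcp_pos: [0.4778, 0.1264, 0.0329]
ee_rot: [[-0.745, -0.667, 0.0], [-0.667, 0.745, 0.0], [-0.0, 0.0, -1.0]]
wrist_force: [2.4, -1.7, -5.3]
gripper_width: 0.116
gripper_force: 30.0
```

```bash
python3 mz.py
```

```text
t 23.70 knob 1.081 Mz 0.194 eff6 -0.053 v6 -13.8 Ftool [-0.7 -2.9  5.3] w 10.1
```

Request:
arm_command(deltas=[[0,0,0.02,0,-0.03,0.05,1],[0,0,0.04,0,-0.03,0.05,1]])

```text
time_s: 23.87
tcp_pos: [0.4779, 0.1264, 0.0329]
ee_rot: [[-0.771, -0.637, -0.0], [-0.637, 0.771, 0.0], [-0.0, 0.0, -1.0]]
wrist_force: [-1.0, -0.0, -2.1]
gripper_width: 0.114
gripper_force: 30.0
```

```bash
python3 mz.py
```

```text
t 23.87 knob 1.122 Mz 0.207 eff6 -0.050 v6 -13.7 Ftool [0.8 0.6 2.1] w 9.9
```

Request:
arm_command(deltas=[[0,0,0.02,0,0,0,1],[0,0,0.04,0,0,0,1]])

```text
time_s: 24.03
tcp_pos: [0.4779, 0.1264, 0.0329]
ee_rot: [[-0.796, -0.605, 0.0], [-0.605, 0.796, 0.0], [-0.0, 0.0, -1.0]]
wrist_force: [-0.4, 0.9, -2.2]
gripper_width: 0.108
gripper_force: 30.0
```

```bash
python3 mz.py
```

```text
t 24.03 knob 1.162 Mz 0.220 eff6 -0.060 v6 -13.5 Ftool [-0.2  0.9  2.2] w 9.4
```

Request:
arm_command(deltas=[[0,0,0.02,0,0,0,1],[0,0,0.04,0,0,0,1]])

```text
time_s: 24.2
tcp_pos: [0.4779, 0.1263, 0.0329]
ee_rot: [[-0.82, -0.573, 0.0], [-0.573, 0.82, 0.0], [-0.0, 0.0, -1.0]]
wrist_force: [-1.4, 0.9, -2.6]
gripper_width: 0.114
gripper_force: 30.1
```

```bash
python3 mz.py
```

```text
t 24.20 knob 1.202 Mz 0.182 eff6 -0.078 v6 -13.6 Ftool [0.7 1.6 2.6] w 9.9
```

Request:
arm_command(deltas=[[0,0,0.02,0,0,0,1],[0,0,0.04,0,0,0,1]])

```text
time_s: 24.37
tcp_pos: [0.4779, 0.1263, 0.0329]
ee_rot: [[-0.842, -0.54, 0.0], [-0.54, 0.842, 0.0], [-0.0, 0.0, -1.0]]
wrist_force: [-1.2, 1.9, -2.0]
gripper_width: 0.112
gripper_force: 30.1
```

```bash
python3 mz.py
```

```text
t 24.37 knob 1.242 Mz 0.256 eff6 -0.103 v6 -13.7 Ftool [0.  2.2 2. ] w 9.7
```

Request:
arm_command(deltas=[[0,0,0.02,0,0,0,1],[0,0,0.04,0,0,0,1]])

```text
time_s: 24.53
tcp_pos: [0.4779, 0.1262, 0.0329]
ee_rot: [[-0.863, -0.505, -0.0], [-0.505, 0.863, 0.0], [-0.0, 0.0, -1.0]]
wrist_force: [-1.4, 1.6, -2.3]
gripper_width: 0.116
gripper_force: 30.1
```

```bash
python3 mz.py
```

```text
t 24.53 knob 1.282 Mz 0.227 eff6 -0.112 v6 -13.6 Ftool [0.4 2.1 2.3] w 10.1
```

Request:
arm_command(deltas=[[0,0,0.02,0,0,0,1],[0,0,0.04,0,0,0,1]])

```text
time_s: 24.7
tcp_pos: [0.478, 0.1263, 0.0329]
ee_rot: [[-0.882, -0.471, 0.0], [-0.471, 0.882, 0.0], [-0.0, 0.0, -1.0]]
wrist_force: [-1.4, 1.3, -2.5]
gripper_width: 0.11
gripper_force: 30.1
```

```bash
python3 mz.py
```

```text
t 24.70 knob 1.322 Mz 0.274 eff6 -0.122 v6 -13.6 Ftool [0.7 1.8 2.5] w 9.6
```

Request:
arm_command(deltas=[[0,0,0.02,0,0,0,1],[0,0,0.04,0,0,0,1]])

```text
time_s: 24.87
tcp_pos: [0.478, 0.1262, 0.0329]
ee_rot: [[-0.901, -0.435, 0.0], [-0.435, 0.901, 0.0], [-0.0, 0.0, -1.0]]
wrist_force: [-0.9, 1.8, -2.0]
gripper_width: 0.111
gripper_force: 30.1
```

```bash
python3 mz.py
```

```text
t 24.87 knob 1.362 Mz 0.300 eff6 -0.133 v6 -13.6 Ftool [0. 2. 2.] w 9.6
```

Request:
arm_command(deltas=[[0,0,0.02,0,0,0,1],[0,0,0.04,0,0,0,1]])

```text
time_s: 25.03
tcp_pos: [0.478, 0.1262, 0.0329]
ee_rot: [[-0.917, -0.398, 0.0], [-0.398, 0.917, 0.0], [-0.0, 0.0, -1.0]]
wrist_force: [-0.5, 1.7, -1.8]
gripper_width: 0.115
gripper_force: 30.1
```

```bash
python3 mz.py
```

```text
t 25.03 knob 1.402 Mz 0.356 eff6 -0.144 v6 -13.6 Ftool [-0.2  1.8  1.8] w 10.0
```

Request:
arm_command(deltas=[[0,0,0.01,0,0,0,1],[0,0,0.02,0,0,0,1]])

```text
time_s: 25.2
tcp_pos: [0.478, 0.1262, 0.0329]
ee_rot: [[-0.925, -0.381, 0.0], [-0.381, 0.925, 0.0], [-0.0, 0.0, -1.0]]
wrist_force: [-1.5, 2.7, -1.0]
gripper_width: 0.111
gripper_force: 30.1
```

```bash
python3 mz.py; for i in 1 2 3 4 5 6; do python3 -c "from station import capture;capture('wrist')"; python3 mz.py; done
```

```text
t 25.20 knob 1.421 Mz 0.287 eff6 -0.236 v6 -6.6 Ftool [0.3 3.1 1. ] w 9.7
t 25.25 knob 1.421 Mz 0.282 eff6 -0.293 v6 1.4 Ftool [0.5 2.8 0.9] w 9.7
t 25.30 knob 1.420 Mz 0.300 eff6 -0.290 v6 0.5 Ftool [-0.1  1.9  2.4] w 10.2
t 25.35 knob 1.420 Mz 0.239 eff6 -0.252 v6 0.1 Ftool [0.  3.6 2. ] w 9.8
t 25.40 knob 1.420 Mz 0.233 eff6 -0.241 v6 0.1 Ftool [0.1 2.  1.9] w 9.6
t 25.45 knob 1.420 Mz 0.220 eff6 -0.238 v6 -0.1 Ftool [1.8 2.6 0.7] w 9.7
t 25.50 knob 1.420 Mz 0.238 eff6 -0.237 v6 -0.0 Ftool [1.1 3.4 1. ] w 9.5
```

```bash
python3 - <<'E'
import numpy as np
k=np.array([.999,1.04,1.081,1.122,1.162,1.202,1.242,1.282,1.322,1.362,1.402,1.421])
m=np.array([.174,.225,.194,.207,.22,.182,.256,.227,.274,.300,.356,.287])
F=lambda d:np.where(d<=0,0,np.interp(d,[0,.11,.25,.4],[6,8,13,18]))
for t in np.arange(1.08,1.36,.02):
    f=.008*F(k-t);b=(m-f).mean();print(round(t,2),b.round(3),"rms",np.sqrt(((m-f-b)**2).mean()).round(4),"rms b=.2",np.sqrt(((m-f-.2)**2).mean()).round(4),"F now",F(1.421-t))
E
```

```text
1.08 0.17 rms 0.0324 rms b=.2 0.0443 F now 16.03333333333333
1.1 0.177 rms 0.0316 rms b=.2 0.0388 F now 15.366666666666665
1.12 0.181 rms 0.0314 rms b=.2 0.0367 F now 14.699999999999998
1.14 0.188 rms 0.0311 rms b=.2 0.0333 F now 14.03333333333333
1.16 0.191 rms 0.0311 rms b=.2 0.0323 F now 13.366666666666664
1.18 0.198 rms 0.0314 rms b=.2 0.0315 F now 12.678571428571423
1.2 0.201 rms 0.0318 rms b=.2 0.0318 F now 11.964285714285708
1.22 0.207 rms 0.0265 rms b=.2 0.0274 F now 11.249999999999993
1.24 0.209 rms 0.0276 rms b=.2 0.029 F now 10.53571428571428
1.26 0.215 rms 0.0313 rms b=.2 0.0347 F now 9.821428571428564
1.28 0.217 rms 0.0322 rms b=.2 0.0362 F now 9.107142857142849
1.3 0.222 rms 0.0311 rms b=.2 0.0381 F now 8.392857142857135
1.32 0.223 rms 0.0318 rms b=.2 0.0393 F now 7.836363636363632
1.34 0.228 rms 0.0354 rms b=.2 0.0451 F now 7.472727272727268
1.36 0.229 rms 0.0361 rms b=.2 0.046 F now 7.109090909090904
```

Request:
arm_command(deltas=[[0,0,0.015,0,-0.05,0,1],[0,0,0.03,0,-0.05,0,1],[0,0,0.035,0,-0.05,0,1],[0,0,0.035,0,-0.05,0,1],[0,0,0.03,0,-0.05,0,1]])

```text
time_s: 25.92
tcp_pos: [0.478, 0.1262, 0.0329]
ee_rot: [[-0.936, -0.353, -0.0], [-0.353, 0.936, 0.001], [-0.0, 0.001, -1.0]]
wrist_force: [-2.4, 5.0, -0.3]
gripper_width: 0.109
gripper_force: 30.0
```

```bash
python3 mz.py; python3 feel.py 4
```

```text
t 25.92 knob 1.451 Mz 0.153 eff6 -0.219 v6 3.4 Ftool [0.4 5.5 0.3] w 9.5
t 26.12 Mworld [1.423 0.741 0.144] sd [0.021 0.03  0.018] Fworld [-3.13  4.46 -0.94] Ftool [1.35 5.28 0.94] tcp [0.478  0.1261 0.0329] yaw 110.67 w 9.6 30.0
```

Request:
arm_command(deltas=[[0,0,0,0,0,0,0.6],[0,0,0,0,0,0,0.6],[0,0,0,0,0,0,0.6]])

```text
time_s: 26.37
tcp_pos: [0.4786, 0.1254, 0.0331]
ee_rot: [[-0.935, -0.353, 0.001], [-0.353, 0.935, -0.0], [-0.001, -0.0, -1.0]]
wrist_force: [0.8, -0.5, 0.4]
gripper_width: 0.189
gripper_force: 0.0
```

```bash
python3 mz.py; python3 feel.py 2
```

```text
t 26.37 knob 1.450 Mz -0.004 eff6 -0.004 v6 0.2 Ftool [-0.5 -0.7 -0.4] w 16.5
t 26.47 Mworld [ 0.075 -0.12  -0.017] sd [0.022 0.032 0.027] Fworld [ 0.58  0.34 -0.01] Ftool [-0.66  0.11  0.01] tcp [0.4785 0.1254 0.0331] yaw 110.69 w 17.1 0.0
```

Released, with no force on the hand. I'll lift straight up, then check the pack, the jaw and the pins.

Request:
arm_command(deltas=[[0,0,0,0,0,-1,0.6],[0,0,0,0,0,-2.5,0.6],[0,0,0,0,0,-5,0.6],[0,0,0,0,0,-9,0.6],[0,0,0,0,0,-12,0.6],[0,0,-0.1,0,0,-15,0.6],[0,0,-0.2,0,0,-16,0.6]])

```text
time_s: 27.05
tcp_pos: [0.4806, 0.1263, 0.198]
ee_rot: [[-0.844, -0.537, 0.008], [-0.537, 0.844, 0.003], [-0.009, -0.002, -1.0]]
wrist_force: [0.4, -0.0, -0.8]
gripper_width: 0.199
gripper_force: 0.0
```

Request:
arm_command(deltas=[[0,0,-0.12,0,0,0,0.6],[0,0,-0.24,0,0,0,0.6],[0,0,-0.36,0,0,0,0.6],[0,0,-0.48,0,0,0,0.6],[0,0,-0.6,0,0,0,0.6],[0,0,-0.72,0,0,0,0.6],[0,0,-0.84,0,0,0,0.6],[0,0,-0.96,0,0,0,0.6]])

```text
time_s: 27.72
tcp_pos: [0.4781, 0.1254, 0.1929]
ee_rot: [[-0.044, -0.999, -0.0], [-0.999, 0.044, -0.0], [0.0, -0.0, -1.0]]
wrist_force: [0.3, -0.4, 0.4]
gripper_width: 0.203
gripper_force: 0.0
```

Request:
arm_command(deltas=[[0,0,-0.12,0,0,0,0.6],[0,0,-0.24,0,0,0,0.6],[0,0,-0.26,0,0,0,0.6],[0,0,-0.26,0,0,0,0.6],[0,0,-0.26,0,0,0,0.6]])

```text
time_s: 28.13
tcp_pos: [0.4781, 0.1255, 0.1929]
ee_rot: [[0.207, -0.978, -0.0], [-0.978, -0.207, -0.0], [0.0, 0.0, -1.0]]
wrist_force: [0.8, -0.7, -0.4]
gripper_width: 0.2
gripper_force: 0.0
```

```bash
python3 - <<'E'
from h import *
import pickle
a=np.radians(103.8);yh=np.array([np.cos(a),np.sin(a)]);xh=np.array([yh[1],-yh[0]]);n=np.array([.4979,.0458])
def prof(c,z,ys,xlo,xhi):
    g=cv2.cvtColor(c["pixels"],cv2.COLOR_BGR2GRAY);out=[]
    for y in ys:
        uv=proj(c,[[*(n+x/1e3*xh+y/1e3*yh),z] for x in np.arange(xlo,xhi,.5)]);out.append(float(np.mean([cv2.getRectSubPix(g,(1,1),tuple(map(float,p)))[0,0] for p in uv])))
    return np.array(out)
old=pickle.load(open("w8.pkl","rb"));c=capture("wrist");s=sense();print(s["tcp_pos"],s["time_s"])
# pack shift by template: profile along y of label before/after
ys=np.arange(-50,52,.5);p0=prof(old,.031,ys,-4,4);p1=prof(c,.031,ys,-4,4)
ref=p0[60:150]  # y -20..25
cc=[(np.corrcoef(ref,p1[60+k:150+k])[0,1],k*.5) for k in range(-40,20)];print("shift of pack y mm",max(cc))
xs=np.arange(-20,20,1.)
g=cv2.cvtColor(c["pixels"],cv2.COLOR_BGR2GRAY)
print("xprof",[(x,int(np.mean([cv2.getRectSubPix(g,(1,1),tuple(map(float,p)))[0,0] for p in proj(c,[[*(n+x/1e3*xh+y/1e3*yh),.031] for y in np.arange(-15,5,1)])]))) for x in xs])
im=c["pixels"];hsv=cv2.cvtColor(im,cv2.COLOR_BGR2HSV);m=cv2.inRange(hsv,(0,150,80),(8,255,255))|cv2.inRange(hsv,(170,150,80),(180,255,255))
v,u=np.nonzero(m);W=plane(c,np.c_[u,v],.065)[:,:2]-n;q=np.c_[W@xh,W@yh]*1000;q=q[(abs(q[:,0])<32)&(q[:,1]>50)&(q[:,1]<112)]
print("wings",cv2.minAreaRect(q.astype(np.float32)))
E
```

```text
[0.47813396 0.12557146 0.19286641] 28.1833
shift of pack y mm (np.float64(0.9730197571722159), -6.0)
xprof [(np.float64(-20.0), 218), (np.float64(-19.0), 220), (np.float64(-18.0), 205), (np.float64(-17.0), 173), (np.float64(-16.0), 153), (np.float64(-15.0), 146), (np.float64(-14.0), 129), (np.float64(-13.0), 85), (np.float64(-12.0), 66), (np.float64(-11.0), 114), (np.float64(-10.0), 182), (np.float64(-9.0), 197), (np.float64(-8.0), 174), (np.float64(-7.0), 152), (np.float64(-6.0), 134), (np.float64(-5.0), 124), (np.float64(-4.0), 136), (np.float64(-3.0), 158), (np.float64(-2.0), 162), (np.float64(-1.0), 165), (np.float64(0.0), 165), (np.float64(1.0), 151), (np.float64(2.0), 144), (np.float64(3.0), 148), (np.float64(4.0), 140), (np.float64(5.0), 120), (np.float64(6.0), 108), (np.float64(7.0), 124), (np.float64(8.0), 151), (np.float64(9.0), 187), (np.float64(10.0), 224), (np.float64(11.0), 246), (np.float64(12.0), 236), (np.float64(13.0), 155), (np.float64(14.0), 95), (np.float64(15.0), 143), (np.float64(16.0), 205), (np.float64(17.0), 220), (np.float64(18.0), 220), (np.float64(19.0), 219)]
wings ((-0.35794830322265625, 78.90711212158203), (47.70186233520508, 19.197391510009766), 6.910969257354736)
```

The knob stands at about 1.45 rad. The pack has moved about 6 mm onto the pins, still centred, and the torque fit gives about 12 N. The hand is clear of everything, so I hand in.

```bash
python3 -c "
from station import finish_job;print(finish_job())"
```

```text
the job is handed in; nothing more can be done
None
```

The pack lies flat in the nest, clamped against the probe pins at an estimated 12 N (inferred from the knob torque, not measured directly); the knob is released, the hand is clear, and the job is handed in with no verdict returned.

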